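# Press the stoppers home in two freeze-dried vials

### The arm

A 6-joint arm with a two-finger parallel gripper is mounted at the origin on the work surface. World frame = base frame: x ahead of the robot, y to its left, z up, the work surface at z = 0. Lengths are in m, angles in rad, forces in N, time in s.
With the tool pointing down it reaches from about 0.325 to 0.9 m from the base axis. Payload 6.1 kg.
Tool frame: the origin (TCP) lies on the mounting face of the last link; the fingertips stand 173 mm ahead of it and the grasp point (between the pads) lies 155 mm ahead of it (bot.nose_length is the distance from the TCP to the fingertips, in m); y points along the fingers, z is the direction in which the jaws open and shut, and the axes are right-handed (so a half turn about y gives the same grasp; the last joint's range is limited). The gripper opens to 85 mm and grips with 20 to 120 N. Pads are 22 mm wide; open, the fingers measure 114 mm over their backs; the gripper's body (76 mm by 85 mm) begins 54 mm behind the grasp point. The pads swing forward as they close: fully open they stand 13 mm farther back than shut.
Start: joints at [1.078, 0.22, 1.526, -0, 1.395, -0.126], TCP at [0.224, 0.583, 0.405] pointing down, gripper open.
Joint ranges: [-2.98, 2.98], [-0.91, 2.08], [0.09, 2.57], [-1.24, 4.39], [0.2, 2.65], [-2.68, 2.68]. Speed limits (rad/s): [2.57, 2.57, 3.01, 3.14, 3.14, 3.14].

### API

Orientations are given as [roll, pitch, yaw] about the fixed x, y, z axes, in that order (R = Rz(yaw) Ry(pitch) Rx(roll)).
In Python, from plant import bot gives the robot as it stands.
- The arm moves only by the shell command python3 -m crank 'ROWS'. ROWS is JSON, a list that holds one entry, the list of rows, each a list of 7 numbers: the shift along the tool's x, y, z in cm, then the turn, a rotation vector about the tool's x, y, z in degrees, then the closure, from -1 (fully open) to 1 (shut), so that 0 is half open. A call has 1 to 20 rows; each row shifts and turns the pose as measured when the row begins, along the tool's axes as they then stand; what a row does not reach is not made up. A row lasts 1/12 s, in which the tool goes at most 41.7 mm and 7.16 degrees, less where a joint would pass 70% of its speed; a pose out of reach is approached as far as the arm can. A call is refused whole if a number of a shift passes 4.17 or a number of a turn 7.16, either way. A call with a gripper value outside its range is refused whole. The fingers move at their own pace and stop on an object; the grip force is fixed at half the most. Time passes only in rows, so rows that do not move let the fingers close. It gives the time, the measured TCP pose, the force and the opening at its end, in the units of the state.
- bot.get_obs(): the state, without advancing time (a new reading comes with each control period).
- bot.get_image(name): name is "side" or "top"; returns a dict with "img" (384x512x3 uint8, red, green, blue), "range_z" (384x512 float32, m along the optical axis (not along the pixel's ray), 0 where there is no reading), "fx", "fy", "cx", "cy" (pixels), "dist_coeffs" ([k1, k2, p1, p2, k3] as OpenCV has them; the pictures are not rectified), "world_from_camera" (4x4, takes a point from camera to world coordinates). Camera axes: x right, y up, looking along -z (the intrinsics and any distortion apply to the point x, -y, -z); pixel columns grow to the right and rows downward; lengths in m; the calibration is good to about 2 mm. A picture is of the moment at which its call begins.
- bot.hand_in(): hands the job in, once; it reports no verdict.
The state is a dict: "time_s": time; "joint_positions": joint angles; "qd": joint speeds; "joint_efforts": joint torques, N m; "eef_pos": TCP position; "eef_rot": TCP orientation; "ft_force": force on the tool from outside, world axes, zero at the start; "wrist_torque": the same for the moment, N m; "finger_gap": finger opening in m.
Only numpy, scipy, OpenCV 4.12 (cv2) and the standard library are available. Lean on these libraries where they do the work, as an engineer would, in place of code of your own. Each camera call takes 0.05 s, during which the arm holds its last target.

### The job

Put the two open vials whose grey stoppers still stand proud into the two pockets of the aluminium vial nest, and set the loaded nest on the saddle of the hand-pumped press so that it is centred under the pressure pad, on the outline scribed there. Pump the handle until both stoppers are pressed fully home, and finish holding: your program ends with the handle still being pressed down, so that the pad keeps both stoppers in. Leave the other things on the bench where they are.

Things in the scene. Friction and masses are not known exactly. Their poses are not given: they have to be found in the camera images.
- press: Hand-pumped bench press, ivory base, fixed. Origin: at bench height on the axis of saddle and pad; -x is its front, +z up. Flat front shelf: x -162 to -43 mm, 220 mm wide, top 50 mm above the bench. Steel columns, 22 mm diameter, at x 0, y +-82 mm carry a crosshead (x +-18 mm, 196 to 228 mm above the bench). Pump housing: y -140 to -190 mm, x -36 to 90 mm, 145 mm high.
- saddle (a joint): Lift of the saddle, a steel plate 84 (x) x 112 (y) mm: 0 = down, its top 0.5 mm below the shelf so the nest slides straight on; + up, at most 0.062 m. A full down stroke of the handle lifts it 16 to 20 mm; it stays up while the handle comes back, but once the stoppers push back it sinks some mm when the handle is let up.
- saddle_mark (a point): Middle of the saddle at rest (crossing of the scribed lines, in the middle of the scribed nest outline), 50 mm above the bench, vertically below the pad's centre.
- head: Pressure pad on its clamped screw under the crosshead: steel disc 68 mm diameter, 9 mm thick, then the screw going up. Does not move during the job, but is clamped at a different height each time (underside 139 to 150 mm above the bench). Origin: centre of the pad's underside.
- pad_center (a point): Centre of the pad's underside, the point under which the nest is to be centred.
- handle (a joint): Pump handle: 0 = up (bar 0.45 rad above level), + down, 0.75 = bottom stop (0.30 rad below level). A spring brings it up when let go. It takes about 6 N at the grip to lift, 10 N while the stoppers go in. With both stoppers home it goes stiff part-way down (usually in the 2nd or 3rd stroke); it is held pressed there.
- handle_pivot (a point): Hinge axis of the handle, 118 mm above the bench, at x 0, y -165 mm of the press; the axis is the press's y axis.
- handle_grip (a point): Point on the axis of the handle's grip, 165 mm from the pivot. The steel bar (15 mm diameter) runs from the pivot to the press's front (-x); its free end carries a black ribbed rubber grip, 27 mm diameter, from 115 to 210 mm from the pivot.
- nest: Loose aluminium vial nest, 0.28 kg: block 50 (x) x 86 (y) x 20 (z) mm, with a flat arm from its -x side that carries an upright grip post. Origin: centre of the block's underside. Stands on the front shelf of the press, arm towards the robot. The arm clears the shelf by 6 mm.
- nest_post (a point): Upper part of the nest's grip post, 40 mm above the nest's underside and 100 mm from the block's centre on the -x side. The post is an upright flat bar, 26 (x) x 14 (y) mm, its top 58 mm above the nest's underside.
- pocket_l (a point): Centre of the floor of the nest's +y pocket: round, 28 mm diameter with a 2 mm chamfer, 12 mm deep, floor 8 mm above the nest's underside; 20 mm from the block's centre.
- pocket_r (a point): The same for the -y pocket.
- vial_a: Clear glass vial, 0.03 kg: straight body 24 mm diameter, 40 mm high; glass rim 20 mm diameter, its top at 52 mm; white dry cake inside. A grey stopper, 19 mm diameter, stands proud on it (top 63 mm above the underside, 56 mm when home). Origin: centre of the underside. Either vial may go into either pocket.
- vial_b: The second vial, just like vial_a.
- stopper_a (a joint): How far vial_a's stopper is pushed in: 0 = standing 7 mm proud, 0.007 m = home on the rim. Springy: it comes back several millimetres when the pressure is let off.
- stopper_b (a joint): The same for vial_b.
- crimped_vial: Bystander: finished vial of the same glass, 24 mm diameter, 55 mm high, with an aluminium crimp cap. Stays where it is. Origins of the bystanders: centre of the underside.
- reagent_bottle: Bystander: glass bottle with purple cap, 64 mm diameter, 130 mm high.
- tip_box: Bystander: clear pipette tip box, 122 x 84 x 70 mm.
- microplate: Bystander: black 96-well plate, 127 x 85 x 14 mm.
- pipette: Bystander: white pipette lying on the bench, about 260 mm long, 25 mm high.

How it is judged:
By the outcome, as a careful person would: the job done as asked, in the order asked, and still so for the second after the job is handed in, while the arm keeps its last pose, push and grip.
It also fails if it takes over 72 s, if anything falls off the work surface, if the arm or the gripper's body presses on something with over 40 N, if the wrist force passes 120 N, or if a joint passes its speed limit or range.

## Working session

There is one attempt and no reset: what is moved stays moved. The work goes in short steps, Python scripts to look and compute and a shell command to move; the robot and the scene stay as the last step left them, time stands still between calls to the robot, and variables do not carry over. Pictures are saved under pics/ and viewed, and the job is handed in when it is done.

```bash
ls; mkdir -p pics; python3 - <<'E'
from plant import bot
import cv2,numpy as np
print(bot.get_obs(), bot.nose_length)
for n in ("side","top"):
    d=bot.get_image(n); cv2.imwrite(f"pics/{n}0.png",d["img"][:,:,::-1]); np.savez(f"{n}0.npz",**d)
    print(n,d["fx"],d["fy"],d["cx"],d["cy"],d["dist_coeffs"],np.round(d["world_from_camera"],4).tolist())
E
```

```text
pics
{'time_s': 0.0, 'joint_positions': array([ 1.07792112e+00,  2.21229905e-01,  1.52759858e+00,  8.89187306e-06,
        1.39471133e+00, -1.26099542e-01]), 'qd': array([-1.28639476e-03,  4.78049174e-05, -4.65021089e-04,  3.05118642e-04,
        4.28242521e-04,  3.59775869e-04]), 'joint_efforts': array([ 1.68635444e-03, -4.96907437e+01, -3.89394379e+01, -1.96805859e-04,
        1.12689642e-02,  5.13485830e-06]), 'eef_pos': array([0.22400406, 0.58319203, 0.40360321]), 'eef_rot': array([-1.57272693e+00,  2.53567534e-04, -3.66777474e-01]), 'ft_force': array([-1.23932416,  0.14094115, -0.2307577 ]), 'wrist_torque': array([ 0.02746054,  0.00401764, -0.0266217 ]), 'finger_gap': 0.08520102026656602} 0.1734
side 424.4162971553402 424.4162971553402 251.7847141231718 188.9691717504426 [-0.13568723  0.          0.          0.          0.        ] [[0.9145, 0.2935, -0.2786, 0.2074], [-0.4047, 0.6684, -0.6241, -0.7176], [0.0031, 0.6834, 0.73, 1.0232], [0.0, 0.0, 0.0, 1.0]]
top 384.7432629951773 384.7432629951773 263.55713762147906 194.70559205293833 [-0.101735  0.        0.        0.        0.      ] [[-0.0049, 0.9778, -0.2096, 0.2998], [-1.0, -0.0054, -0.0015, 0.006], [-0.0025, 0.2096, 0.9778, 1.3272], [0.0, 0.0, 0.0, 1.0]]
```

View pics/side0.png

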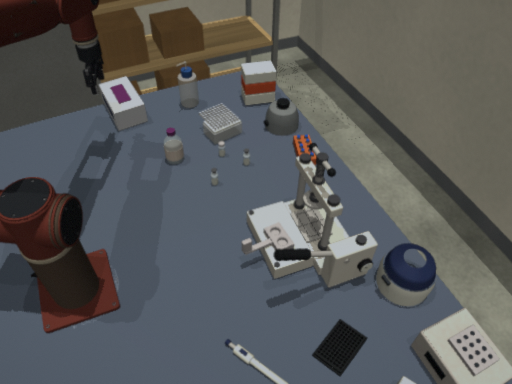

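View pics/top0.png

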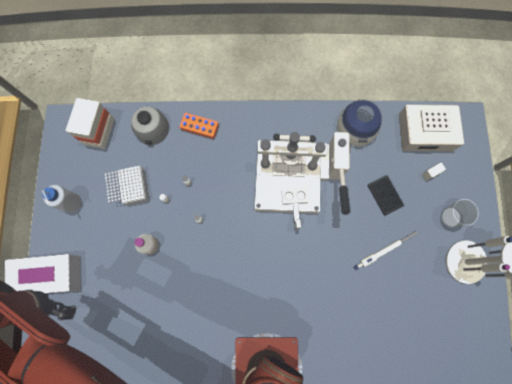

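The side view shows the press at about (310,235), with small vials near (222,148), (247,157) and (214,177). The top view has the press at about (290,180), the handle grip at (345,200), the nest at (295,200), and vials at (164,198), (186,181) and (199,219). I'll zoom in next.

```bash
cat > h.py <<'E'
import numpy as np,cv2
from scipy.spatial.transform import Rotation as R
def load(f):
    z=np.load(f); return {k:z[k] for k in z.files}
def K(d): return np.array([[d["fx"],0,d["cx"]],[0,d["fy"],d["cy"]],[0,0,1]],float)
def rays(d,uv):
    uv=np.asarray(uv,float).reshape(-1,1,2)
    p=cv2.undistortPoints(uv,K(d),np.asarray(d["dist_coeffs"],float)).reshape(-1,2)
    c=np.c_[p[:,0],-p[:,1],-np.ones(len(p))]
    T=d["world_from_camera"]; return T[:3,3],c@T[:3,:3].T
def onplane(d,uv,z):
    o,r=rays(d,uv); return o+r*((z-o[2])/r[:,2])[:,None]
def depthpts(d,uv):
    o,r=rays(d,uv); uv=np.asarray(uv).reshape(-1,2).astype(int)
    return o+r*d["range_z"][uv[:,1],uv[:,0]][:,None]
def cloud(d):
    h,w=d["range_z"].shape; u,v=np.meshgrid(np.arange(w),np.arange(h))
    P=depthpts(d,np.c_[u.ravel(),v.ravel()]).reshape(h,w,3); P[d["range_z"]<=0]=np.nan; return P
def proj(d,X):
    T=np.linalg.inv(d["world_from_camera"]); c=np.asarray(X,float).reshape(-1,3)@T[:3,:3].T+T[:3,3]
    c=c*[1,-1,-1]
    return cv2.projectPoints(c.reshape(-1,1,3),np.zeros(3),np.zeros(3),K(d),np.asarray(d["dist_coeffs"],float))[0].reshape(-1,2)
def crop(d,u0,v0,u1,v1,s,f):
    cv2.imwrite(f,cv2.resize(d["img"][v0:v1,u0:u1,::-1],None,fx=s,fy=s,interpolation=cv2.INTER_CUBIC))
def tri(ds,uvs):
    A=np.zeros((3,3));b=np.zeros(3)
    for d,uv in zip(ds,uvs):
        o,r=rays(d,[uv]); r=r[0]/np.linalg.norm(r[0]); M=np.eye(3)-np.outer(r,r); A+=M;b+=M@o
    X=np.linalg.solve(A,b); return X
E
python3 - <<'E'
from h import *
s=load("side0.npz");t=load("top0.npz")
crop(t,245,120,365,240,5,"pics/tpress.png"); crop(s,235,140,385,290,4,"pics/spress.png")
crop(t,145,165,225,235,7,"pics/tv.png"); crop(s,195,130,265,195,8,"pics/sv.png")
E
```

```text
(no output)
```

View pics/tpress.png

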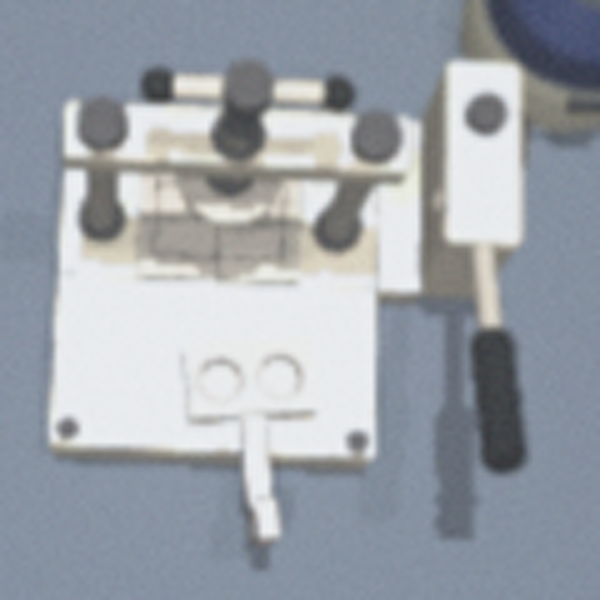

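View pics/spress.png

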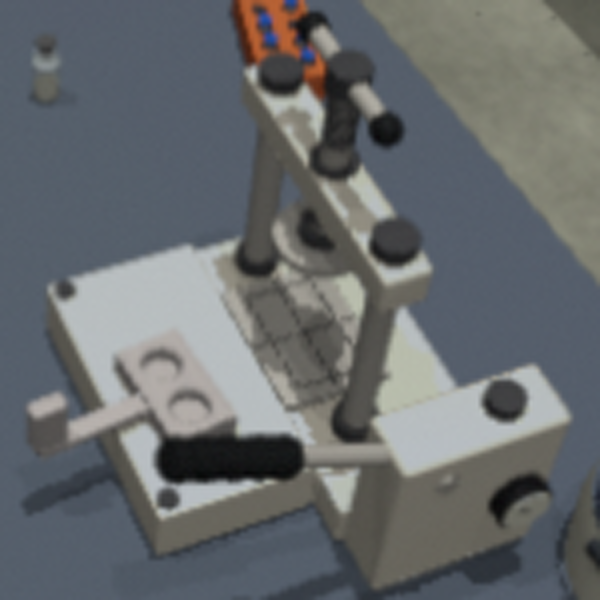

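View pics/tv.png

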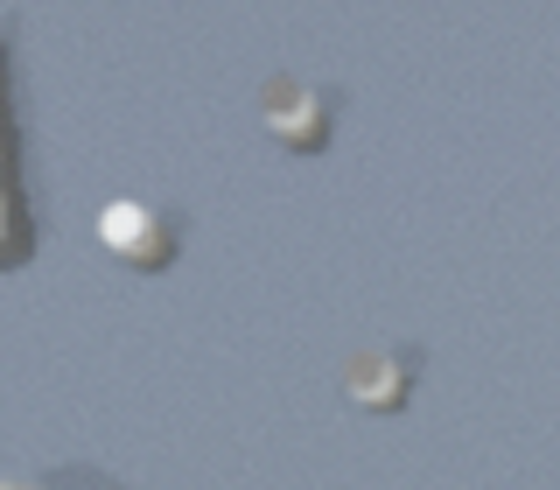

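View pics/sv.png

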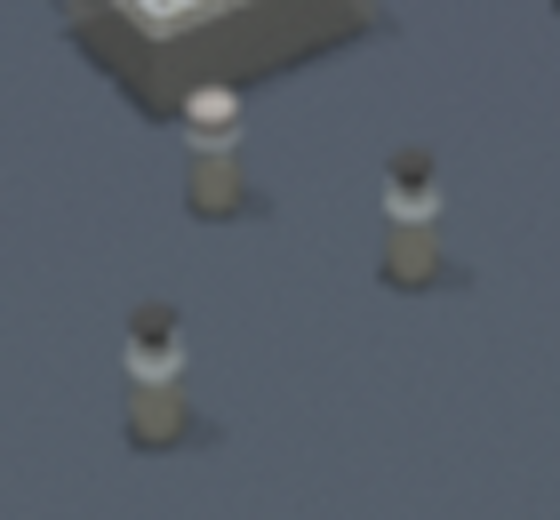

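The crops show two grey-stoppered vials: in the top view stoppers at (185.0,178.6) and (197.1,217.9), in the side view at (246.4,150.2) and (214.4,169.7). The white-capped vial is the crimped one. The nest sits on the shelf with its post at about (297,223) in the top view, and the handle is up.

```bash
python3 - <<'E'
from h import *
np.set_printoptions(precision=4,suppress=True)
s=load("side0.npz");t=load("top0.npz")
g=lambda u,v,o,k:[ (u+.5)/k-.5+o[0],(v+.5)/k-.5+o[1]]
to=(145,165);so=(195,130)
for n,a,b in (("v1",(280,95),(411,162)),("v2",(365,370),(155,318)),("crimp",(125,225),(212,104))):
    ta=g(*a,to,7);sb=g(*b,so,8)
    print(n,tri([t,s],[ta,sb]),onplane(t,[ta],.063),onplane(s,[sb],.063))
# depth clouds: planes
for n,d in (("t",t),("s",s)):
    P=cloud(d); 
    if n=="t": reg=P[120:240,245:365]
    else: reg=P[140:290,235:385]
    z=reg[...,2]
    m=(abs(z-.05)<.006); q=reg[m]
    print(n,"bench med",np.nanmedian(P[...,2]),"shelf",len(q),np.median(q[:,2]),q[:,2].std())
    for lo,hi in ((.066,.073),(.105,.112),(.14,.15),(.185,.24)):
        mm=(z>lo)&(z<hi); print(lo,mm.sum(), np.nanmean(reg[mm],0),reg[mm].min(0),reg[mm].max(0))
# shelf corners
tc=[(53,452),(375,460)]
print("front corners top",onplane(t,[g(*c,(245,120),5) for c in tc],.05))
sc=[(48,292),(158,528)]
print("front corners side",onplane(s,[g(*c,(235,140),4) for c in sc],.05))
# pockets
print("pockets",onplane(t,[g(*c,(245,120),5) for c in ((220,379),(280,376))],.070))
print("pockets",onplane(s,[g(*c,(235,140),4) for c in ((159,363),(191,405))],.070))
print("post", tri([t,s],[g(265,522,(245,120),5),g(46,405,(235,140),4)]))
E
```

```text
v1 [0.6294 0.2767 0.064 ] [[0.6301 0.2768 0.063 ]] [[0.6294 0.2778 0.063 ]]
v2 [0.4953 0.2304 0.0651] [[0.4946 0.2309 0.063 ]] [[0.4968 0.2324 0.063 ]]
crimp [0.5667 0.3509 0.0595] [[0.5658 0.35   0.063 ]] [[0.5655 0.3471 0.063 ]]
t bench med -0.0010945342280359593 shelf 2413 0.049820177220546435 0.0025627005090449
0.066 342 [ 0.6024 -0.1337  0.0695] [ 0.4636 -0.3429  0.066 ] [0.8378 0.0126 0.073 ]
0.105 143 [ 0.6943 -0.2334  0.1085] [ 0.4555 -0.3347  0.105 ] [0.8215 0.0123 0.1119]
0.14 513 [ 0.6914 -0.2401  0.1447] [ 0.6149 -0.2705  0.1401] [0.7604 0.0121 0.15  ]
0.185 986 [ 0.641  -0.1149  0.2198] [ 0.4811 -0.2505  0.1853] [0.7061 0.024  0.24  ]
s bench med 0.001193555176091765 shelf 2670 0.05139243663422688 0.002447604047804828
0.066 508 [ 0.5859 -0.129   0.0699] [ 0.4539 -0.3379  0.066 ] [0.8013 0.2655 0.073 ]
0.105 138 [ 0.6133 -0.1784  0.1087] [ 0.4543 -0.2755  0.1051] [0.7574 0.0079 0.1119]
0.14 766 [ 0.691  -0.2402  0.1452] [ 0.6097 -0.2751  0.1401] [0.7626 0.0041 0.15  ]
0.185 1295 [ 0.6302 -0.1364  0.2182] [ 0.4797 -0.2515  0.1852] [0.7025 0.0247 0.24  ]
front corners top [[ 0.5211  0.0363  0.05  ]
 [ 0.5144 -0.1807  0.05  ]]
front corners side [[ 0.5256  0.032   0.05  ]
 [ 0.5111 -0.1861  0.05  ]]
pockets [[ 0.5665 -0.0758  0.07  ]
 [ 0.5683 -0.116   0.07  ]]
pockets [[ 0.5648 -0.0749  0.07  ]
 [ 0.5691 -0.1168  0.07  ]]
post [ 0.4661 -0.1007  0.1064]
```

```bash
cat > fit.py <<'E'
from h import *
np.set_printoptions(precision=4,suppress=True)
s=load("side0.npz");t=load("top0.npz")
def rect(q):
    c,(w,h),a=cv2.minAreaRect((q[:,:2]*1000).astype(np.float32)); return np.array(c)/1000,w,h,a
for n,d in (("t",t),("s",s)):
    P=cloud(d); x,y,z=P[...,0],P[...,1],P[...,2]
    def comp(lo,hi,x0,x1,y0,y1):
        m=((z>lo)&(z<hi)&(x>x0)&(x<x1)&(y>y0)&(y<y1)).astype(np.uint8)
        m=cv2.morphologyEx(m,cv2.MORPH_OPEN,np.ones((3,3),np.uint8))
        k,l,st,_=cv2.connectedComponentsWithStats(m,connectivity=4); i=1+np.argmax(st[1:,4]); return P[l==i],l==i
    q,_=comp(.139,.152,.55,.85,-.32,-.18); print(n,"housing top",len(q),rect(q),q.mean(0))
    q,_=comp(.217,.235,.5,.85,-.25,.1); print(n,"crosshead",len(q),rect(q),q.mean(0))
    q,m=comp(.043,.057,.45,.85,-.25,.1); print(n,"shelf",len(q),rect(q),q.mean(0))
    q,m=comp(.063,.078,.48,.64,-.2,0); print(n,"nest",len(q),rect(q),q.mean(0))
    q,m=comp(.098,.118,.42,.52,-.16,-.04); print(n,"post",len(q),rect(q),q.mean(0))
    im=d["img"].astype(int); dark=(im.sum(2)<190)&(z>.08)&(x>.42)&(x<.7)&(y>-.32)&(y<-.2)
    if n=="s": dark=(im.sum(2)<120)&(z>.1)&(x>.42)&(x<.64)&(y>-.32)&(y<-.19)
    q=P[dark]; print(n,"grip",len(q),q.mean(0),q.min(0),q.max(0)); 
    c=q.mean(0);u=np.linalg.svd(q-c)[2][0]; pr=(q-c)@u; print(u,pr.min(),pr.max())
E
python3 fit.py
```

```text
t housing top 489 (array([ 0.6926, -0.2457]), 49.815185546875, 136.7034912109375, 86.89461517333984) [ 0.6905 -0.2438  0.1448]
t crosshead 565 (array([ 0.6834, -0.0796]), 206.05470275878906, 37.559043884277344, 87.06135559082031) [ 0.6788 -0.0794  0.2274]
t shelf 2241 (array([ 0.6175, -0.0747]), 218.63619995117188, 192.8024139404297, 87.15032958984375) [ 0.6026 -0.0691  0.0499]
t nest 290 (array([ 0.5633, -0.0957]), 59.21438980102539, 84.67821502685547, 0.1445702463388443) [ 0.566  -0.0955  0.0698]
t post 39 (array([ 0.4669, -0.1018]), 13.504597663879395, 23.07680320739746, 87.82427215576172) [ 0.4664 -0.1016  0.1072]
t grip 24 [ 0.4983 -0.2319  0.2085] [ 0.4835 -0.2406  0.1776] [ 0.5629 -0.2236  0.2214]
[-0.9327 -0.1065  0.3447] -0.07138960233799886 0.013245698440778192
s housing top 721 (array([ 0.6896, -0.2459]), 51.21177291870117, 146.5845184326172, 86.1518325805664) [ 0.6911 -0.2494  0.1452]
s crosshead 391 (array([ 0.6784, -0.1328]), 105.09188079833984, 37.57810974121094, 86.34662628173828) [ 0.6741 -0.1336  0.2281]
s shelf 2040 (array([ 0.6122, -0.0475]), 163.8086395263672, 224.05751037597656, 50.24873352050781) [ 0.6236 -0.0528  0.0515]
s nest 494 (array([ 0.537 , -0.0972]), 111.8343276977539, 89.22545623779297, 1.9841700792312622) [ 0.5542 -0.0973  0.07  ]
s post 63 (array([ 0.4669, -0.1014]), 17.284791946411133, 26.698429107666016, 86.81336975097656) [ 0.4663 -0.1041  0.1076]
s grip 334 [ 0.5226 -0.2431  0.2012] [ 0.4815 -0.2521  0.1674] [ 0.5706 -0.226   0.224 ]
[ 0.9045 -0.0841 -0.4181] -0.04125313105643867 0.05097322881755636
```

```bash
python3 - <<'E'
from h import *
s=load("side0.npz");t=load("top0.npz")
crop(t,255,135,330,180,10,"pics/tsad.png"); crop(s,285,195,345,255,10,"pics/ssad.png")
E
```

```text
(no output)
```

View pics/tsad.png

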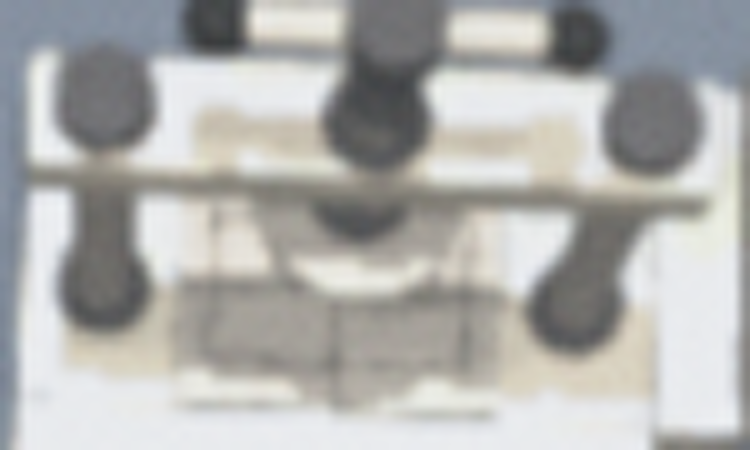

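View pics/ssad.png

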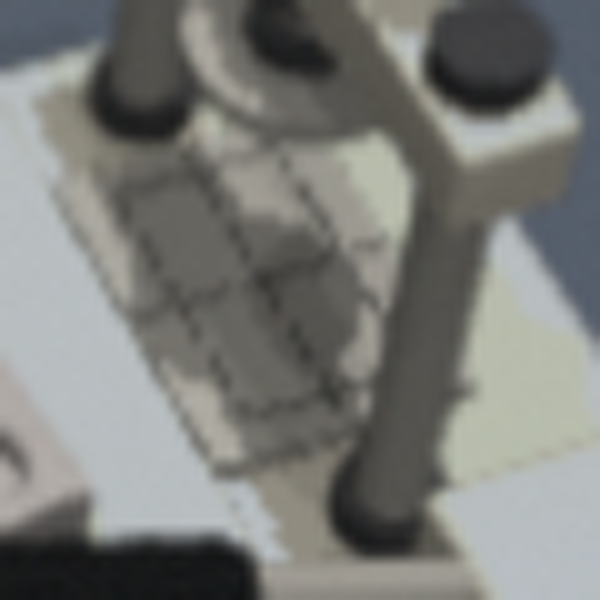

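The side crop shows the scribed cross at about (310.0,222.5) in full-image pixels, and the front outline crossing at (302.8,224.8). The top crop shows the front outline line crossing the x-line at (288.2,171).

```bash
python3 - <<'E'
from h import *
np.set_printoptions(precision=4,suppress=True)
s=load("side0.npz");t=load("top0.npz")
g=lambda u,v,o,k:[ (u+.5)/k-.5+o[0],(v+.5)/k-.5+o[1]]
ps={"cross":(255,280),"fl mid":(183,303),"fl +y":(113,192),"fl -y":(235,412),"sad f +y":(58,190),"sad f -y":(222,475),"back mid":(328,257)}
for k,v in ps.items(): print("side",k,onplane(s,[g(*v,(285,195),10)],.0495)[0])
ps={"fl +y":(205,348),"fl mid":(337,364),"fl -y":(465,365),"sad f +y":(180,404),"sad f -y":(495,414),"line top":(337,305)}
for k,v in ps.items(): print("top",k,onplane(t,[g(*v,(255,135),10)],.0495)[0])
# columns bases, knobs
for k,v in {"kn +y":(107,97),"kn -y":(655,122)}.items(): print("top",k,onplane(t,[g(*v,(255,135),10)],.24)[0])
# pad via depth
for n,d in (("t",t),("s",s)):
    P=cloud(d);m=(P[...,2]>.145)&(P[...,2]<.165)&(abs(P[...,0]-.68)<.06)&(abs(P[...,1]+.085)<.05)
    q=P[m]; print(n,"pad top",len(q),np.median(q,0),q.min(0),q.max(0))
E
```

```text
side cross [ 0.681  -0.0776  0.0495]
side fl mid [ 0.6575 -0.0766  0.0495]
side fl +y [ 0.6585 -0.0309  0.0495]
side fl -y [ 0.6522 -0.1176  0.0495]
side sad f +y [ 0.6438 -0.0235  0.0495]
side sad f -y [ 0.6381 -0.1356  0.0495]
side back mid [ 0.7051 -0.0788  0.0495]
top fl +y [ 0.6629 -0.0322  0.0495]
top fl mid [ 0.6569 -0.0776  0.0495]
top fl -y [ 0.6564 -0.1217  0.0495]
top sad f +y [ 0.643  -0.0234  0.0495]
top sad f -y [ 0.6389 -0.1316  0.0495]
top line top [ 0.6781 -0.078   0.0495]
top kn +y [0.6866 0.0018 0.24  ]
top kn -y [ 0.6781 -0.1615  0.24  ]
t pad top 130 [ 0.6642 -0.0767  0.1584] [ 0.6494 -0.1088  0.1483] [ 0.6813 -0.0455  0.1649]
s pad top 191 [ 0.6652 -0.0878  0.1599] [ 0.6482 -0.1137  0.1497] [ 0.6862 -0.0454  0.1647]
```

Estimates so far:

| Item | Position | Yaw | Check |
|---|---|---|---|
| Press centre | (0.6815, -0.078) | about -2.8° | — |
| Nest | (0.567, -0.0955) | about +3.4° | Top at 0.070 |
| Vial v1 | (0.6297, 0.2773) | — | Stopper top 64–65 mm |
| Vial v2 | (0.4955, 0.2315) | — | Stopper top 64–65 mm |

All heights match the given sizes. I'll turn the jaws to the nest's x direction first, then travel.

```bash
python3 -m crank '[[[0,0,0,0,6.5,0,-1],[0,0,0,0,6.5,0,-1],[0,0,0,0,6.5,0,-1],[0,0,0,0,6.5,0,-1],[0,0,0,0,6.5,0,-1],[0,0,0,0,6.5,0,-1],[0,0,0,0,6.5,0,-1],[0,0,0,0,6.5,0,-1],[0,0,0,0,6.5,0,-1],[0,0,0,0,6.5,0,-1]]]'
cat > go.py <<'E'
import sys
from h import *
from plant import bot
o=bot.get_obs(); Rm=R.from_euler("xyz",o["eef_rot"]).as_matrix()
# args: x y z [yaw]
x,y,z=map(float,sys.argv[1:4]); d=np.array([x,y,z])-o["eef_pos"]
yaw=o["eef_rot"][2] if len(sys.argv)<5 else np.radians(float(sys.argv[4]))
Rt=R.from_euler("xyz",[-np.pi/2,0,yaw]).as_matrix()
rv=R.from_matrix(Rm.T@Rt).as_rotvec()
np.set_printoptions(precision=3,suppress=True)
print("t",round(o["time_s"],2),"pos",o["eef_pos"],"rpy deg",np.degrees(o["eef_rot"]),"F",o["ft_force"],"gap",o["finger_gap"])
print("tool shift cm",Rm.T@d*100,"turn deg",np.degrees(rv), "| shift cm in target frame",Rt.T@d*100)
E
python3 go.py .6297 .2773 .188 -86.6
```

```text
time_s: 0.93
eef_pos: [0.2232, 0.5817, 0.3967]
eef_rot: [-1.578, -0.012, -1.553]
ft_force: [0.0, 0.4, 0.5]
finger_gap: 0.0855
t 0.93 pos [0.223 0.582 0.397] rpy deg [-90.39   -0.697 -88.956] F [0.024 0.45  0.514] gap 0.08549740138330193
tool shift cm [30.919 20.978 40.229] turn deg [ 0.405 -2.359  0.689] | shift cm in target frame [32.797 20.874 38.77 ]
```

```bash
python3 -m crank '[[[2.5,-0.05,3.2,0,-1,0.3,-1],[2.5,-0.05,3.2,0,-1,0.3,-1],[2.5,-0.05,3.2,0.2,-0.5,0,-1],[2.5,-0.05,3.2,0.2,0,0,-1],[2.5,-0.05,3.2,0,0,0,-1],[2.5,-0.05,3.2,0,0,0,-1],[2.5,-0.05,3.2,0,0,0,-1],[2.5,-0.05,3.2,0,0,0,-1],[2.5,-0.05,3.2,0,0,0,-1],[2.5,-0.05,3.2,0,0,0,-1]]]'; python3 go.py .6297 .2773 .188 -86.6
```

```text
time_s: 1.77
eef_pos: [0.5568, 0.3445, 0.3947]
eef_rot: [-1.58, -0.004, -1.502]
ft_force: [0.1, 0.2, 1.1]
finger_gap: 0.0853
t 1.77 pos [0.557 0.345 0.395] rpy deg [-90.534  -0.215 -86.083] F [0.114 0.214 1.127] gap 0.08531704467806048
tool shift cm [ 7.126 20.633  7.007] turn deg [0.533 0.516 0.218] | shift cm in target frame [ 7.142 20.671  6.879]
```

```bash
python3 -m crank '[[[2.4,0,2.3,0.2,0.2,0,-1],[2.4,2,2.3,0.2,0.2,0.1,-1],[2.2,3,2.2,0,0,0,-1],[0,3,0,0,0,0,-1],[0,3,0,0,0,0,-1]]]'; python3 go.py .6297 .2773 .188 -86.6
```

```text
time_s: 2.18
eef_pos: [0.6418, 0.2684, 0.2899]
eef_rot: [-1.555, -0.0, -1.519]
ft_force: [-0.2, 0.3, -1.1]
finger_gap: 0.0853
t 2.18 pos [0.642 0.268 0.29 ] rpy deg [-89.098  -0.004 -87.057] F [-0.236  0.337 -1.053] gap 0.08528455361202289
tool shift cm [-0.956 10.171 -1.318] turn deg [-0.902 -0.457  0.008] | shift cm in target frame [-0.964 10.191 -1.15 ]
```

```bash
python3 - <<'E'
from plant import bot
from h import *
s=bot.get_image("side");np.savez("side1.npz",**s);t=bot.get_image("top");np.savez("top1.npz",**t)
crop(s,205,90,305,190,6,"pics/s1.png");crop(t,140,130,240,230,6,"pics/t1.png")
E
```

```text
(no output)
```

View pics/s1.png

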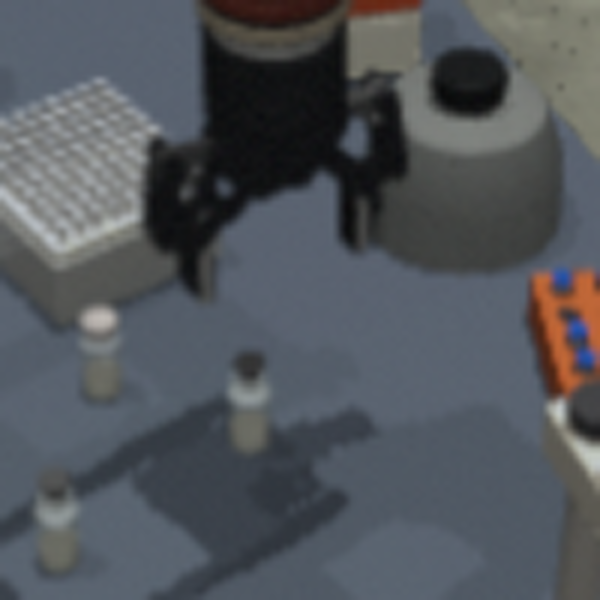

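View pics/t1.png

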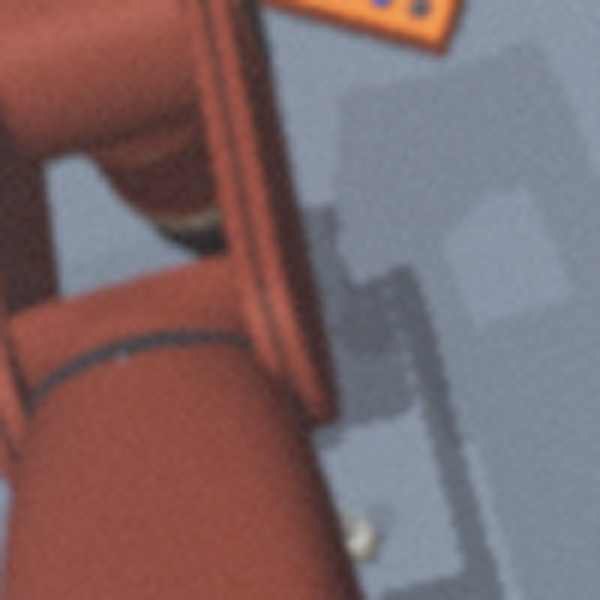

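The gripper is about 10 cm above v1 (side-view crop: fingers at 200–360 px, vial at (250,400)). The arm blocks the top view. I'll correct by about 1 cm and descend in smaller steps.

```bash
python3 -m crank '[[[-0.5,0,-0.6,-0.5,-0.2,0,-1],[-0.4,2,-0.5,-0.3,-0.2,0,-1],[0,2,0,0,0,0,-1],[0,1,0,0,0,0,-1],[0,0,0,0,0,0,-1]]]'; python3 go.py .6297 .2773 .188 -86.6
```

```text
time_s: 2.7
eef_pos: [0.6257, 0.2809, 0.2403]
eef_rot: [-1.578, -0.001, -1.508]
ft_force: [-0.4, 0.6, -1.0]
finger_gap: 0.0855
t 2.7 pos [0.626 0.281 0.24 ] rpy deg [-90.413  -0.036 -86.377] F [-0.425  0.598 -1.004] gap 0.08551793425696827
tool shift cm [0.383 5.225 0.411] turn deg [0.413 0.223 0.037] | shift cm in target frame [0.385 5.227 0.374]
```

```bash
python3 -m crank '[[[0.3,0,0.3,0.2,0.1,0,-1],[0,0,0,0,0,0,-1]]]'; python3 go.py .6297 .2773 .188 -86.6
```

```text
time_s: 2.87
eef_pos: [0.6291, 0.2797, 0.2436]
eef_rot: [-1.571, 0.0, -1.507]
ft_force: [1.1, -0.9, -0.3]
finger_gap: 0.0855
t 2.87 pos [0.629 0.28  0.244] rpy deg [-90.033   0.008 -86.347] F [ 1.097 -0.939 -0.287] gap 0.08554888907861842
tool shift cm [0.246 5.563 0.044] turn deg [ 0.034  0.253 -0.008] | shift cm in target frame [0.245 5.563 0.042]
```

```bash
python3 -m crank '[[[0.2,1,0,0,0.1,0,-1],[0,1.2,0,0,0,0,-1],[0,1.2,0,0,0,0,-1],[0,1,0,0,0,0,-1],[0,0.5,0,0,0,0,-1],[0,0,0,0,0,0,-1]]]'; python3 go.py .6297 .2773 .188 -86.6
```

```text
time_s: 3.37
eef_pos: [0.6313, 0.278, 0.1948]
eef_rot: [-1.564, 0.002, -1.509]
ft_force: [-1.0, -0.6, -0.3]
finger_gap: 0.0855
t 3.37 pos [0.631 0.278 0.195] rpy deg [-89.618   0.118 -86.483] F [-1.021 -0.581 -0.331] gap 0.08550981264511316
tool shift cm [ 0.058  0.682 -0.172] turn deg [-0.382  0.116 -0.118] | shift cm in target frame [ 0.057  0.683 -0.167]
```

```bash
python3 -m crank '[[[0.05,0.6,-0.15,-0.3,0,-0.1,-1],[0,0,0,0,0,0,-1],[0,0,0,0,0,0,0.1],[0,0,0,0,0,0,0.4],[0,0,0,0,0,0,1],[0,0,0,0,0,0,1],[0,0,0,0,0,0,1]]]'; python3 go.py .6297 .2773 .188 -86.6
```

```text
time_s: 3.95
eef_pos: [0.6297, 0.2772, 0.1875]
eef_rot: [-1.571, -0.0, -1.51]
ft_force: [-0.4, -0.2, 0.7]
finger_gap: 0.0255
t 3.95 pos [0.63  0.277 0.187] rpy deg [-90.027  -0.013 -86.494] F [-0.379 -0.152  0.709] gap 0.02549873013118354
tool shift cm [-0.01  -0.051  0.001] turn deg [0.027 0.106 0.013] | shift cm in target frame [-0.01  -0.051  0.001]
```

```bash
python3 -m crank '[[[0,0,0,0,0,0,1],[0,-0.05,0,0,0,0,1],[0,-0.05,0,0,0,0,1]]]'; python3 go.py .5687 -.1164 .245 -86.6; python3 - <<'E'
from plant import bot
from h import *
s=bot.get_image("side");np.savez("side2.npz",**s)
crop(s,205,90,305,190,6,"pics/s2.png")
E
```

```text
time_s: 4.2
eef_pos: [0.6301, 0.2774, 0.1897]
eef_rot: [-1.569, 0.0, -1.51]
ft_force: [-1.2, -0.5, -0.3]
finger_gap: 0.0222
t 4.2 pos [0.63  0.277 0.19 ] rpy deg [-89.923   0.013 -86.492] F [-1.244 -0.533 -0.33 ] gap 0.022174975578493756
tool shift cm [38.927 -5.551 -8.534] turn deg [-0.077  0.108 -0.013] | shift cm in target frame [38.945 -5.531 -8.468]
```

View pics/s2.png

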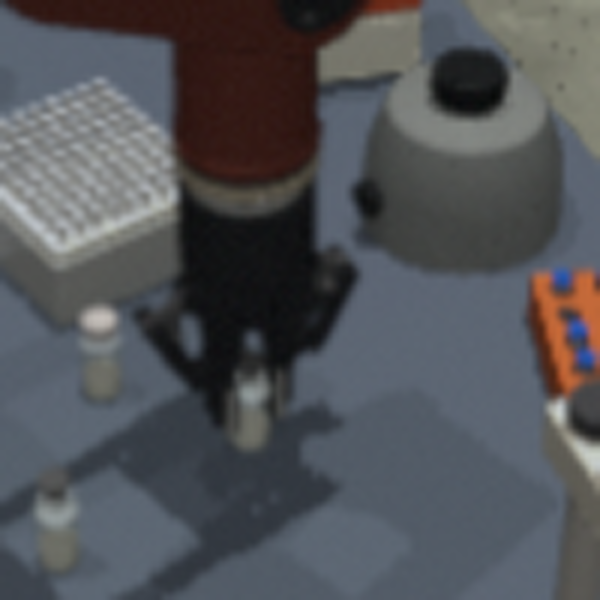

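The side crop shows the vial gripped between the fingers at (250,400), gap 22 mm. I'll lift and move it over the -y pocket.

```bash
python3 -m crank '[[[0,-1,0,0,0,0,1],[0,-2,-0.5,0,0,0,1],[0,-3,-1,0,0,0,1],[1,-3,-1.5,0,0,0,1],[2,-2.5,-1.5,0,0,0,1],[3,-1,-1.5,0,0,0,1],[3.5,0,-1.2,0,0,0,1],[3.5,0,-0.6,0,0,0,1],[3.5,0,0,0,0,0,1],[3.5,0,0,0,0,0,1],[3.5,0,0,0,0,0,1],[3.5,0,0,0,0,0,1],[3,0,0,0,0,0,1],[2.2,0,0,0,0,0,1],[1.5,0,0,0,0,0,1],[1,0,0,0,0,0,1],[0.3,0,0,0,0,0,1],[0,0,0,0,0,0,1]]]'; python3 go.py .5687 -.1164 .270 -86.6;  python3 - <<'E'
from plant import bot
from h import *
s=bot.get_image("side");np.savez("side3.npz",**s);t=bot.get_image("top");np.savez("top3.npz",**t)
crop(s,230,150,350,270,5,"pics/s3.png");crop(t,245,120,365,240,5,"pics/t3.png")
E
```

```text
time_s: 5.75
eef_pos: [0.57, -0.0911, 0.3356]
eef_rot: [-1.554, -0.003, -1.505]
ft_force: [0.2, 0.4, -0.6]
finger_gap: 0.0221
t 5.75 pos [ 0.57  -0.091  0.336] rpy deg [-89.048  -0.199 -86.255] F [ 0.211  0.423 -0.566] gap 0.02209946517568356
tool shift cm [ 2.491  6.562 -0.404] turn deg [-0.953  0.346  0.196] | shift cm in target frame [ 2.515  6.559 -0.279]
```

View pics/s3.png

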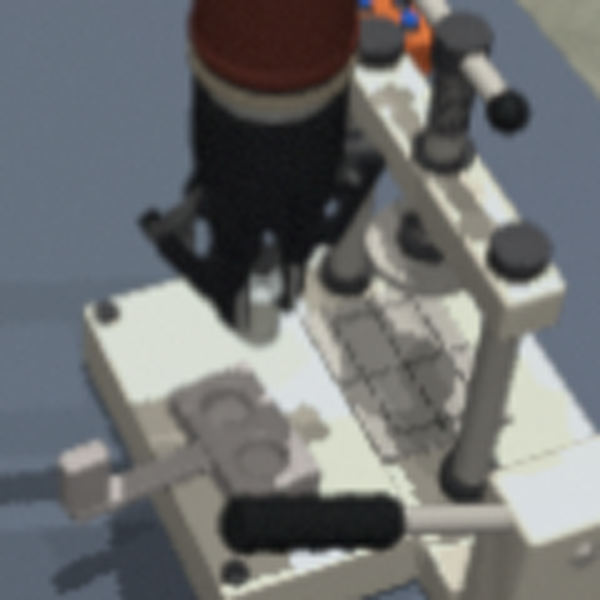

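View pics/t3.png

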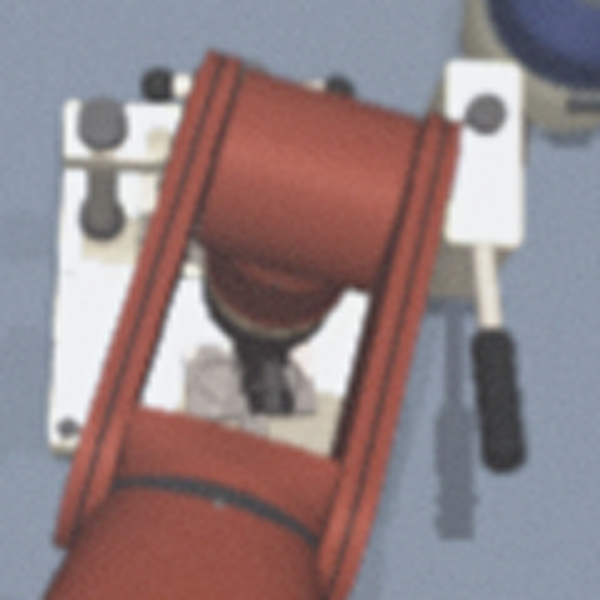

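The vial hangs between the fingers at about (282,213) in the side view. The pockets are at (275.1,231.3) and (282.3,241.3), unchanged from before. I'll move above the -y pocket.

```bash
python3 -m crank '[[[1.2,0.5,-0.1,-0.5,0.2,0.1,1],[0.8,1.2,-0.1,-0.3,0.1,0.1,1],[0.3,1.2,0,0,0,0,1],[0.1,1.2,0,0,0,0,1],[0,0.9,0,0,0,0,1],[0,0.3,0,0,0,0,1],[0,0,0,0,0,0,1]]]'; python3 go.py .5685 -.116 .268 -86.6;  python3 - <<'E'
from plant import bot
from h import *
s=bot.get_image("side");np.savez("side4.npz",**s)
crop(s,250,190,320,260,8,"pics/s4.png")
E
```

```text
time_s: 6.43
eef_pos: [0.569, -0.1123, 0.2743]
eef_rot: [-1.574, 0.003, -1.505]
ft_force: [-0.2, -0.4, -0.9]
finger_gap: 0.0223
t 6.43 pos [ 0.569 -0.112  0.274] rpy deg [-90.172   0.195 -86.211] F [-0.247 -0.422 -0.857] gap 0.02228457020595727
tool shift cm [ 0.368  0.625 -0.071] turn deg [ 0.173  0.389 -0.194] | shift cm in target frame [ 0.366  0.626 -0.07 ]
```

View pics/s4.png

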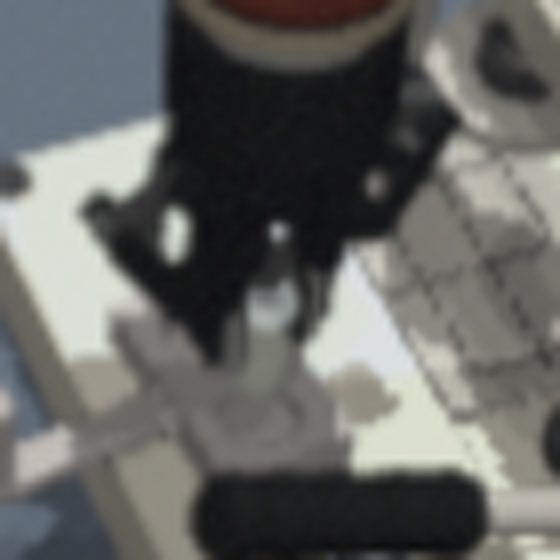

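```bash
python3 - <<'E'
from h import *
np.set_printoptions(precision=4,suppress=True)
s=load("side4.npz")
g=lambda u,v,o,k:[ (u+.5)/k-.5+o[0],(v+.5)/k-.5+o[1]]
print(onplane(s,[g(263,386,(250,190),8)],.086),onplane(s,[g(262,413,(250,190),8)],.070))
# neck/rim centre z=.086+.052, crop approx (274,295)
print(onplane(s,[g(273,293,(250,190),8)],.138))
E
```

```text
[[ 0.5678 -0.1177  0.086 ]] [[ 0.5684 -0.1177  0.07  ]]
[[ 0.5679 -0.1182  0.138 ]]
```

```bash
python3 - <<'E'
from h import *
np.set_printoptions(precision=4,suppress=True)
import numpy as np
s1=load("side1.npz");s2=load("side2.npz");s4=load("side4.npz")
g=lambda u,v,o,k:[ (u+.5)/k-.5+o[0],(v+.5)/k-.5+o[1]]
for n,d,c,z0 in (("1",s1,(246,157),0),("2",s2,(246,157),.0012),("4",s4,(284,230),.086)):
    x0,y0=c[0]-10,c[1]-18; crop(d,x0,y0,c[0]+14,c[1]+18,16,f"pics/vz{n}.png")
    print(n,x0,y0)
ims=[cv2.imread(f"pics/vz{n}.png") for n in "124"]
cv2.imwrite("pics/vz.png",cv2.resize(np.hstack([i for i in ims]),None,fx=.69,fy=.69))
# expected projections of true vial axis points given TCP
for n,d,p in (("2",s2,np.array([.6301,.2774,.0012])),("4",s4,np.array([.569,-.1123,.086]))):
    print(n,[np.round(proj(d,p+[0,0,h])[0],1) for h in (0,.052,.063)])
E
```

```text
1 236 139
2 236 139
4 274 212
2 [array([246.3, 163.1]), array([246.2, 152. ]), array([246.2, 149.6])]
4 [array([281.9, 236.2]), array([283. , 224.5]), array([283.3, 221.9])]
```

View pics/vz.png

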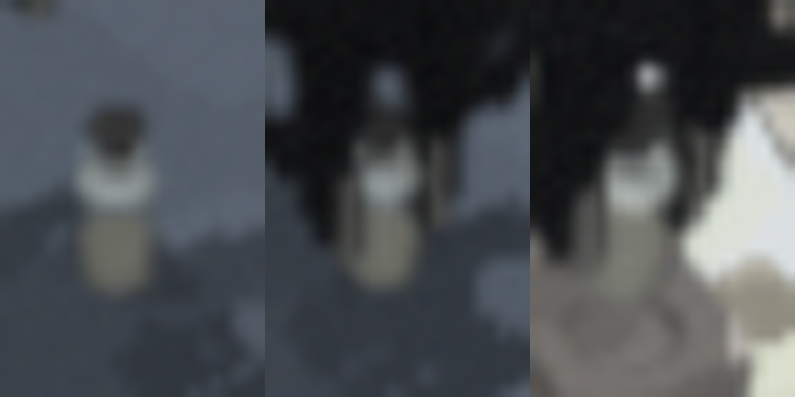

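The vial-to-TCP relation is consistent within about 1–2 mm when I compare grip and hover. I need about 3 mm more along tool x, then I'll lower while watching the force.

```bash
python3 -m crank '[[[0.3,0.2,-0.05,0.1,0.3,-0.1,1],[0,0.5,0,0,0,0,1],[0,0.3,0,0,0,0,1],[0,0,0,0,0,0,1]]]'; python3 go.py .5685 -.1155 .2475 -86.6;  python3 - <<'E'
from plant import bot
from h import *
s=bot.get_image("side");np.savez("side5.npz",**s)
crop(s,260,205,310,255,12,"pics/s5.png")
E
```

```text
time_s: 6.82
eef_pos: [0.5692, -0.1152, 0.2647]
eef_rot: [-1.57, 0.001, -1.51]
ft_force: [0.1, 1.0, -0.0]
finger_gap: 0.0221
t 6.82 pos [ 0.569 -0.115  0.265] rpy deg [-89.955   0.046 -86.5  ] F [ 0.062  1.042 -0.049] gap 0.022124130539696196
tool shift cm [ 0.022  1.719 -0.076] turn deg [-0.045  0.1   -0.046] | shift cm in target frame [ 0.021  1.72  -0.074]
```

View pics/s5.png

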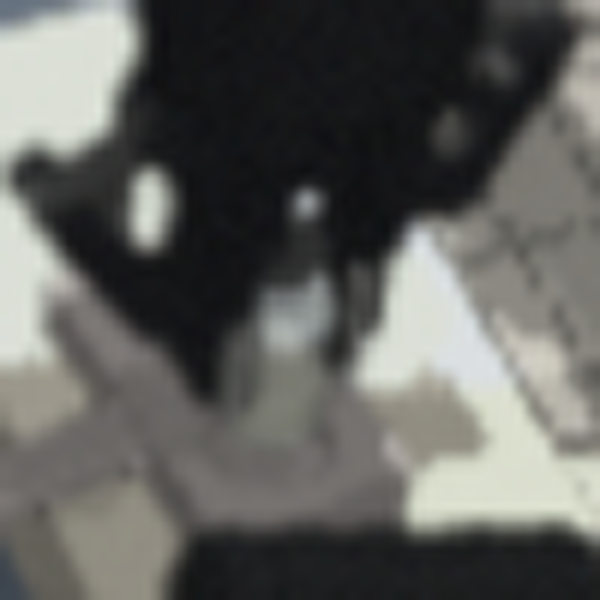

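The vial bottom (crop (282,445)) sits over the -y pocket rim. I'll lower in small steps.

```bash
python3 -m crank '[[[0,0.5,-0.07,0,0.1,0,1],[0,0.5,0,0,0,0,1],[0,0.3,0,0,0,0,1],[0,0.1,0,0,0,0,1]]]'; python3 go.py .5685 -.1155 .2475 -86.6
```

```text
time_s: 7.2
eef_pos: [0.5691, -0.1154, 0.2511]
eef_rot: [-1.567, -0.0, -1.511]
ft_force: [0.3, -0.1, -0.9]
finger_gap: 0.0224
t 7.2 pos [ 0.569 -0.115  0.251] rpy deg [-89.792  -0.018 -86.602] F [ 0.309 -0.079 -0.927] gap 0.02240932478195494
tool shift cm [ 0.01   0.358 -0.063] turn deg [-0.208 -0.002  0.018] | shift cm in target frame [ 0.01   0.358 -0.062]
```

The vial bottom is about 7 mm below the nest top with no contact force, so it is inside the pocket. I'll finish lowering.

```bash
python3 -m crank '[[[0,0.25,0,0,0,0,1],[0,0.15,0,0,0,0,1],[0,0.1,0,0,0,0,1],[0,0.1,0,0,0,0,1]]]'; python3 go.py .5685 -.1155 .2465 -86.6
```

```text
time_s: 7.53
eef_pos: [0.5693, -0.1154, 0.2457]
eef_rot: [-1.568, -0.0, -1.511]
ft_force: [-6.6, 1.9, 12.9]
finger_gap: 0.0223
t 7.53 pos [ 0.569 -0.115  0.246] rpy deg [-89.837  -0.009 -86.591] F [-6.597  1.912 12.861] gap 0.022320984876544755
tool shift cm [ 0.009 -0.083 -0.079] turn deg [-0.163  0.009  0.009] | shift cm in target frame [ 0.009 -0.083 -0.079]
```

Floor contact at 13 N. I'll release and rise.

```bash
python3 -m crank '[[[0,-0.1,-0.05,0,0,0,1],[0,0,0,0,0,0,0.2],[0,0,0,0,0,0,0],[0,0,0,0,0,0,-0.2],[0,0,0,0,0,0,-0.2],[0,-1,0,0,0,0,-0.2],[0,-2.5,0,0,0,0,-0.3],[0,-3,0,0,0,0,-0.5],[0,-2,0,0,0,0,-1],[0,-1,0,0,0,0,-1]]]'; python3 go.py .4955 .2315 .335 -86.6;  python3 - <<'E'
from plant import bot
from h import *
s=bot.get_image("side");np.savez("side6.npz",**s)
crop(s,240,170,340,270,6,"pics/s6.png")
E
```

```text
time_s: 8.37
eef_pos: [0.5671, -0.115, 0.3431]
eef_rot: [-1.576, 0.003, -1.511]
ft_force: [0.4, 0.1, -0.4]
finger_gap: 0.0847
t 8.37 pos [ 0.567 -0.115  0.343] rpy deg [-90.276   0.177 -86.596] F [ 0.416  0.077 -0.373] gap 0.08471356027528144
tool shift cm [-35.007   0.947  -5.082] turn deg [ 0.276  0.005 -0.177] | shift cm in target frame [-35.009   0.814  -5.089]
```

View pics/s6.png

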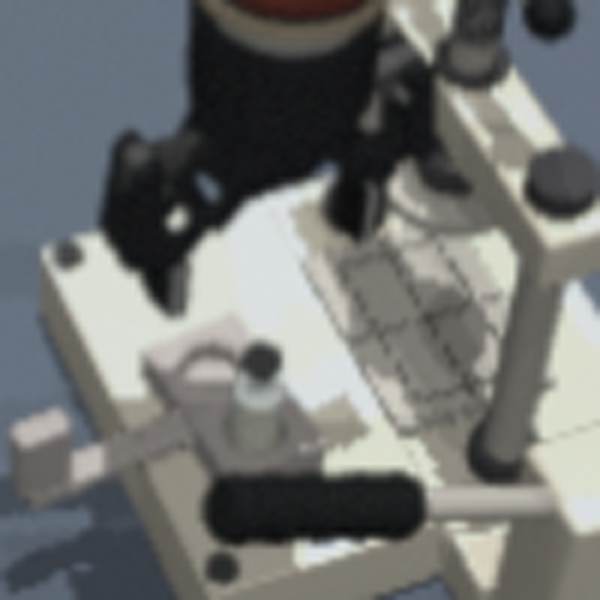

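The vial is upright in the -y pocket (stopper at (283,230) in the side view) and the nest hasn't moved. On to v2.

```bash
python3 -m crank '[[[-1.5,0,-0.3,0.1,0,0,-1],[-3,0,-0.5,0.1,0,0,-1],[-3.8,0,-0.6,0,0,0,-1],[-3.8,0,-0.6,0,0,0,-1],[-3.8,0,-0.6,0,0,0,-1],[-3.8,0,-0.6,0,0,0,-1],[-3.8,0,-0.5,0,0,0,-1],[-3.5,0,-0.4,0,0,0,-1],[-3,0,-0.3,0,0,0,-1],[-2,0.5,-0.2,0,0,0,-1],[-1,1,0,0,0,0,-1],[-0.5,1,0,0,0,0,-1],[0,1,0,0,0,0,-1],[0,0.5,0,0,0,0,-1],[0,0,0,0,0,0,-1]]]'; python3 go.py .4955 .2315 .188 -86.6
```

```text
time_s: 9.67
eef_pos: [0.4892, 0.2341, 0.2882]
eef_rot: [-1.585, -0.0, -1.515]
ft_force: [-0.7, -0.4, -0.0]
finger_gap: 0.0854
t 9.67 pos [0.489 0.234 0.288] rpy deg [-90.802  -0.001 -86.786] F [-0.719 -0.403 -0.047] gap 0.08544927617763858
tool shift cm [ 0.29  10.013  0.752] turn deg [ 0.802 -0.186 -0.001] | shift cm in target frame [ 0.293 10.023  0.611]
```

```bash
python3 -m crank '[[[0.25,0.5,0.5,0.5,-0.1,0,-1],[0,1.5,0.1,0.2,0,0,-1],[0,1.5,0,0,0,0,-1],[0,1,0,0,0,0,-1],[0,0.5,0,0,0,0,-1],[0,0,0,0,0,0,-1]]]'; python3 go.py .4955 .2312 .188 -86.6
```

```text
time_s: 10.17
eef_pos: [0.4993, 0.2251, 0.2352]
eef_rot: [-1.569, -0.001, -1.522]
ft_force: [0.2, 0.1, -0.0]
finger_gap: 0.0854
t 10.17 pos [0.499 0.225 0.235] rpy deg [-89.88   -0.077 -87.187] F [ 0.231  0.09  -0.034] gap 0.08535307690463916
tool shift cm [-0.635  4.717 -0.364] turn deg [-0.12  -0.587  0.077] | shift cm in target frame [-0.633  4.718 -0.348]
```

```bash
python3 -m crank '[[[-0.5,0,-0.3,0,-0.4,0,-1],[0,0,0,0,0,0,-1],[0,0.8,0,0,0,0,-1],[0,0.8,0,0,0,0,-1],[0,0,0,0,0,0,-1]]]'; python3 go.py .4955 .2312 .188 -86.6
```

```text
time_s: 10.58
eef_pos: [0.4975, 0.2301, 0.2205]
eef_rot: [-1.564, -0.0, -1.515]
ft_force: [-1.5, 0.5, -0.3]
finger_gap: 0.0854
t 10.58 pos [0.498 0.23  0.221] rpy deg [-89.606  -0.021 -86.803] F [-1.455  0.452 -0.316] gap 0.08542504842503885
tool shift cm [-0.125  3.25  -0.218] turn deg [-0.394 -0.203  0.022] | shift cm in target frame [-0.124  3.251 -0.195]
```

```bash
python3 -m crank '[[[-0.1,0.8,-0.2,-0.2,-0.2,0,-1],[0,0.8,0,0,0,0,-1],[0,0.8,0,0,0,0,-1],[0,0.4,0,0,0,0,-1],[0,0.1,0,0,0,0,-1],[0,0,0,0,0,0,-1]]]'; python3 go.py .4955 .2312 .188 -86.6
```

```text
time_s: 11.08
eef_pos: [0.4948, 0.2313, 0.1874]
eef_rot: [-1.569, -0.001, -1.51]
ft_force: [-0.0, -0.3, 0.0]
finger_gap: 0.0855
t 11.08 pos [0.495 0.231 0.187] rpy deg [-89.91   -0.041 -86.534] F [-0.043 -0.329  0.03 ] gap 0.08554457357386401
tool shift cm [ 0.015 -0.06   0.07 ] turn deg [-0.09   0.066  0.041] | shift cm in target frame [ 0.015 -0.06   0.07 ]
```

```bash
python3 -m crank '[[[0,0,0.05,0,0,0,0.1],[0,0,0,0,0,0,0.4],[0,0,0,0,0,0,1],[0,-0.05,0,0,0,0,1],[0,0,0,0,0,0,1],[0,0,0,0,0,0,1],[0,0,0,0,0,0,1],[0,0,0,0,0,0,1]]]'; python3 go.py .5657 -.0752 .335 -86.6
python3 - <<'E'
from plant import bot
from h import *
s=bot.get_image("side");np.savez("side7.npz",**s)
crop(s,175,120,255,200,7,"pics/s7.png")
E
```

```text
time_s: 11.75
eef_pos: [0.4963, 0.2315, 0.1895]
eef_rot: [-1.566, -0.0, -1.51]
ft_force: [-0.4, -1.2, -1.1]
finger_gap: 0.022
t 11.75 pos [0.496 0.232 0.19 ] rpy deg [-89.747  -0.003 -86.545] F [-0.416 -1.159 -1.096] gap 0.02201680339313442
tool shift cm [ 31.036 -14.523   5.141] turn deg [-0.253  0.055  0.003] | shift cm in target frame [ 31.03  -14.548   5.107]
```

View pics/s7.png

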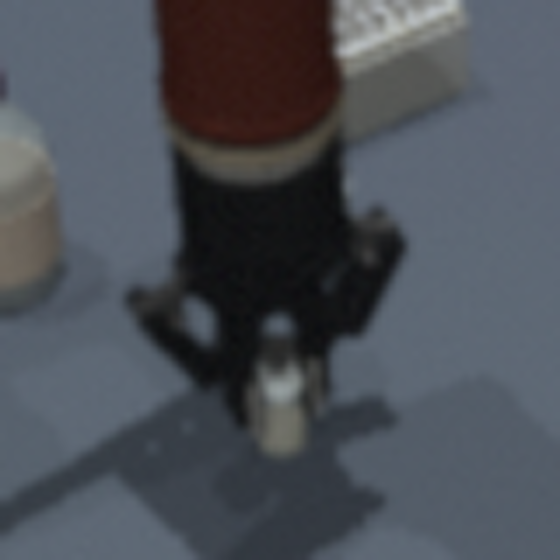

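Gripped: vial at crop (280,410), gap 22 mm. Now to the +y pocket.

```bash
python3 -m crank '[[[0,-1,0,0,0,0,1],[0,-2,0,0,0,0,1],[0.5,-3,0.2,0,0,0,1],[1.5,-3,0.4,0,0,0,1],[2.5,-2.5,0.6,0,0,0,1],[3.2,-1.5,0.6,0,0,0,1],[3.5,-0.5,0.6,0,0,0,1],[3.5,0,0.6,0,0,0,1],[3.5,0,0.5,0,0,0,1],[3.5,0,0.5,0,0,0,1],[3,0,0.4,0,0,0,1],[2.2,0,0.3,0,0,0,1],[1.5,0,0.2,0,0,0,1],[0.8,0,0,0,0,0,1],[0.2,0,0,0,0,0,1],[0,0,0,0,0,0,1]]]'; python3 go.py .5662 -.0752 .27 -86.6
```

```text
time_s: 13.13
eef_pos: [0.5639, -0.0719, 0.3438]
eef_rot: [-1.558, -0.005, -1.506]
ft_force: [-0.3, -0.0, -0.6]
finger_gap: 0.0224
t 13.13 pos [ 0.564 -0.072  0.344] rpy deg [-89.286  -0.303 -86.313] F [-0.252 -0.025 -0.557] gap 0.02236372506490483
tool shift cm [0.3   7.38  0.119] turn deg [-0.714  0.289  0.301] | shift cm in target frame [0.338 7.376 0.213]
```

```bash
python3 -m crank '[[[0.25,0.5,0.1,-0.4,0.2,0.2,1],[0,1.2,0.05,-0.2,0,0.1,1],[0,1.5,0,0,0,0,1],[0,1.3,0,0,0,0,1],[0,1,0,0,0,0,1],[0,0.5,0,0,0,0,1],[0,0,0,0,0,0,1]]]'; python3 go.py .5662 -.0752 .2475 -86.6;  python3 - <<'E'
from plant import bot
from h import *
s=bot.get_image("side");np.savez("side8.npz",**s)
crop(s,250,195,310,255,10,"pics/s8.png")
E
```

```text
time_s: 13.72
eef_pos: [0.5648, -0.0678, 0.2776]
eef_rot: [-1.572, 0.003, -1.503]
ft_force: [-1.0, 0.1, -0.8]
finger_gap: 0.0219
t 13.72 pos [ 0.565 -0.068  0.278] rpy deg [-90.096   0.195 -86.12 ] F [-0.966  0.127 -0.82 ] gap 0.021853598829431817
tool shift cm [0.756 3.005 0.096] turn deg [ 0.097  0.48  -0.195] | shift cm in target frame [0.745 3.008 0.098]
```

View pics/s8.png

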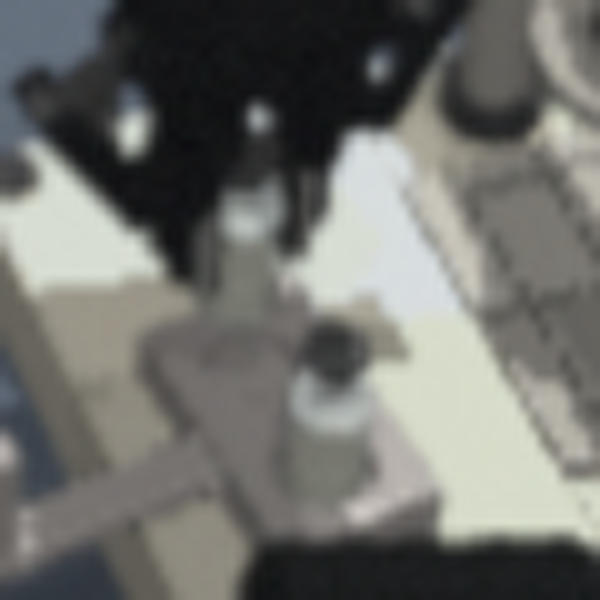

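The held vial (bottom at crop (248,318)) is slightly off the +y pocket. I'll shift 7.5 mm along tool x, then check.

```bash
python3 -m crank '[[[0.4,0,0.1,0,0.3,-0.1,1],[0.3,0.3,0,0,0.1,0,1],[0.05,0.5,0,0,0,0,1],[0,0.4,0,0,0,0,1],[0,0,0,0,0,0,1]]]'; python3 go.py .5662 -.0752 .2475 -86.6;  python3 - <<'E'
from plant import bot
from h import *
np.set_printoptions(precision=4,suppress=True)
s=bot.get_image("side");np.savez("side9.npz",**s)
crop(s,250,195,310,255,10,"pics/s9.png")
o=bot.get_obs(); p=o["eef_pos"]-[0,0,.189]
print("vial pts px",[np.round((proj(s,p+[0,0,h])[0]-[250,195])*10+4.5) for h in (0,.052)],"pocket",(proj(s,[.5658,-.0757,.07])[0]-[250,195])*10+4.5)
E
```

```text
time_s: 14.18
eef_pos: [0.5677, -0.076, 0.2673]
eef_rot: [-1.568, -0.0, -1.51]
ft_force: [-0.5, 0.3, -1.0]
finger_gap: 0.0223
t 14.18 pos [ 0.568 -0.076  0.267] rpy deg [-89.855  -0.001 -86.526] F [-0.524  0.288 -1.004] gap 0.022300938884229377
tool shift cm [-0.086  1.982 -0.147] turn deg [-0.145  0.074  0.001] | shift cm in target frame [-0.086  1.982 -0.142]
vial pts px [array([261., 339.]), array([269., 221.])] pocket [252.6828 359.1155]
```

View pics/s9.png

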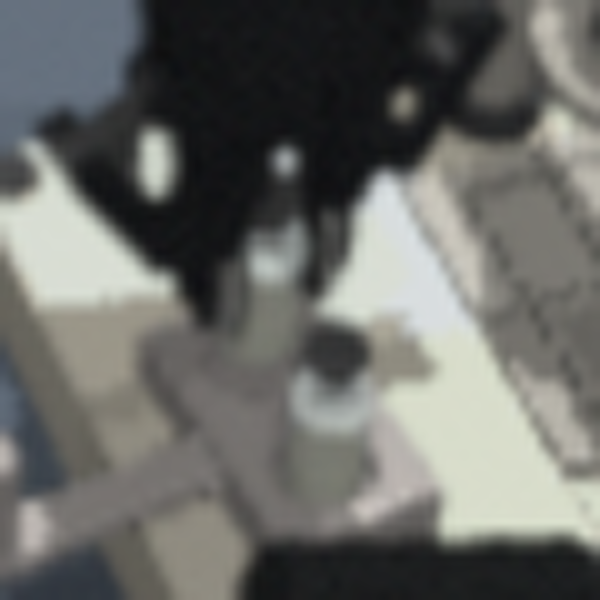

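```bash
python3 -m crank '[[[-0.08,0.2,-0.17,-0.1,0.1,0,1],[0,0.5,0,0,0,0,1],[0,0.4,0,0,0,0,1],[0,0.1,0,0,0,0,1],[0,0,0,0,0,0,1]]]'; python3 go.py .5662 -.0752 .2475 -86.6;  python3 - <<'E'
from plant import bot
from h import *
s=bot.get_image("side");np.savez("side9.npz",**s)
crop(s,250,195,310,255,10,"pics/s10.png")
E
```

```text
time_s: 14.65
eef_pos: [0.566, -0.0753, 0.255]
eef_rot: [-1.569, -0.0, -1.512]
ft_force: [-0.3, 0.2, 0.6]
finger_gap: 0.0223
t 14.65 pos [ 0.566 -0.075  0.255] rpy deg [-89.891  -0.022 -86.652] F [-0.26   0.225  0.609] gap 0.022250759133594065
tool shift cm [-0.014  0.751  0.02 ] turn deg [-0.109 -0.052  0.022] | shift cm in target frame [-0.013  0.751  0.022]
```

View pics/s10.png

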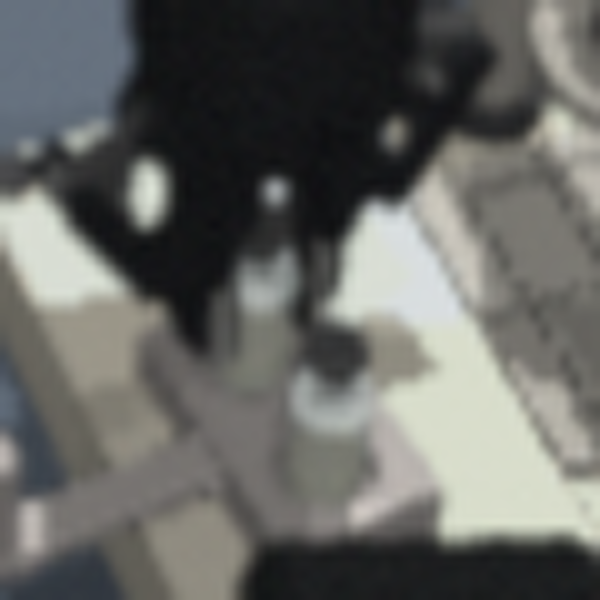

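The vial bottom has entered the pocket with no force. I'll finish lowering.

```bash
python3 -m crank '[[[0,0.4,0,0,0,0,1],[0,0.3,0,0,0,0,1],[0,0.15,0,0,0,0,1],[0,0.1,0,0,0,0,1]]]'; python3 go.py .5662 -.0752 .2465 -86.6
```

```text
time_s: 15.03
eef_pos: [0.5665, -0.0754, 0.2467]
eef_rot: [-1.568, -0.001, -1.512]
ft_force: [-7.4, 1.7, 17.0]
finger_gap: 0.0219
t 15.03 pos [ 0.566 -0.075  0.247] rpy deg [-89.851  -0.046 -86.637] F [-7.392  1.729 16.991] gap 0.02194647011262137
tool shift cm [-0.02   0.021 -0.029] turn deg [-0.149 -0.037  0.046] | shift cm in target frame [-0.02   0.021 -0.029]
```

```bash
python3 -m crank '[[[0,-0.1,-0.05,0,0,0,1],[0,0,0,0,0,0,0.2],[0,0,0,0,0,0,0],[0,0,0,0,0,0,-0.2],[0,0,0,0,0,0,-0.2],[0,-1,0,0,0,0,-0.2],[0,-2.5,0,0,0,0,-0.3],[0,-3,0,0,0,0,-0.5],[0,-2,0,0,0,0,-1],[0,-1,0,0,0,0,-1]]]'; python3 go.py .4665 -.1015 .33 3.4;  python3 - <<'E'
from plant import bot
from h import *
print(bot.get_obs()["joint_positions"])
s=bot.get_image("side");np.savez("side10.npz",**s)
crop(s,240,170,340,270,6,"pics/s11.png")
E
```

```text
time_s: 15.87
eef_pos: [0.5641, -0.075, 0.3435]
eef_rot: [-1.577, 0.002, -1.512]
ft_force: [0.7, -0.4, 0.2]
finger_gap: 0.0847
t 15.87 pos [ 0.564 -0.075  0.344] rpy deg [-90.356   0.129 -86.641] F [ 0.712 -0.373  0.151] gap 0.08469256935812879
tool shift cm [ 2.081  1.411 -9.895] turn deg [  0.178 -90.041  -0.381] | shift cm in target frame [-9.905  1.354 -2.071]
[-2.70676776e-01  1.41541367e-01  1.73444671e+00  1.33303967e-04
  1.27221239e+00 -3.29341765e-01]
```

View pics/s11.png

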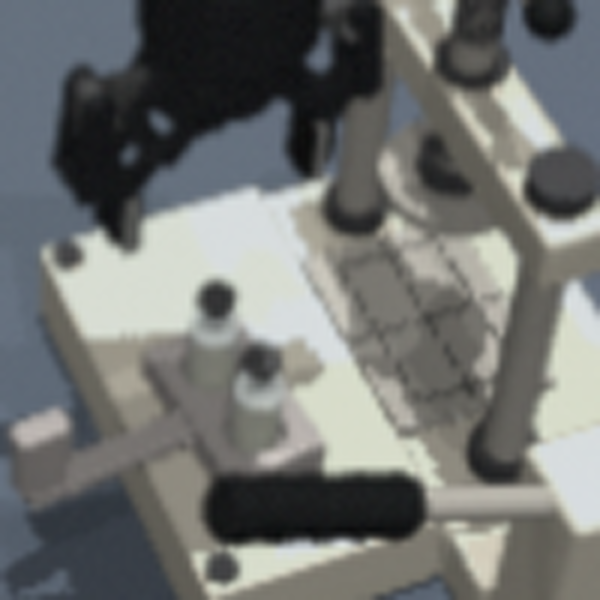

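Both vials stand in the pockets (side crop: stoppers at (215,300) and (262,362)). Next I'll back off to above the post and turn the jaws across it.

```bash
python3 -m crank '[[[0.4,0,-2,0.2,0,-0.2,-1],[0.5,0,-2.8,0.1,0,-0.1,-1],[0.5,0,-2.8,0,0,0,-1],[0.4,0,-1.6,0,0,0,-1],[0,0,0,0,-6.9,0,-1],[0,0,0,0,-6.9,0,-1],[0,0,0,0,-6.9,0,-1],[0,0,0,0,-6.9,0,-1],[0,0,0,0,-6.9,0,-1],[0,0,0,0,-6.9,0,-1],[0,0,0,0,-6.9,0,-1],[0,0,0,0,-6.9,0,-1],[0,0,0,0,-6.9,0,-1],[0,0,0,0,-6.9,0,-1],[0,0,0,0,-6.9,0,-1],[0,0,0,0,-6.9,0,-1],[0,0,0,0,-6.9,0,-1],[0,0,0,0,0,0,-1]]]'; python3 go.py .4665 -.1015 .33 3.4
```

```text
time_s: 17.42
eef_pos: [0.4657, -0.098, 0.3335]
eef_rot: [-1.57, 0.008, 0.116]
ft_force: [-0.1, -0.1, 0.1]
finger_gap: 0.0853
t 17.42 pos [ 0.466 -0.098  0.334] rpy deg [-89.93    0.462   6.65 ] F [-0.12  -0.103  0.131] gap 0.08528545575823347
tool shift cm [ 0.045  0.351 -0.36 ] turn deg [-0.057  3.25  -0.464] | shift cm in target frame [ 0.062  0.352 -0.357]
```

```bash
python3 -m crank '[[[0.05,0.5,-0.3,0,2.5,-0.3,-1],[0,1.5,0,0,0.6,0,-1],[0,2,0,0,0,0,-1],[0,2,0,0,0,0,-1],[0,1,0,0,0,0,-1],[0,0.3,0,0,0,0,-1],[0,0,0,0,0,0,-1]]]'; python3 go.py .4665 -.1015 .247 3.5;python3 - <<'E'
from plant import bot
from h import *
s=bot.get_image("side");np.savez("side11.npz",**s)
crop(s,210,170,310,270,6,"pics/s12.png")
t=bot.get_image("top");np.savez("top11.npz",**t);crop(t,255,160,345,250,6,"pics/t12.png")
E
```

```text
time_s: 18.0
eef_pos: [0.4657, -0.1007, 0.256]
eef_rot: [-1.569, 0.004, 0.036]
ft_force: [-0.6, 0.6, 0.2]
finger_gap: 0.0853
t 18.0 pos [ 0.466 -0.101  0.256] rpy deg [-89.923   0.201   2.038] F [-0.591  0.596  0.191] gap 0.08532856705257172
tool shift cm [ 0.085  0.899 -0.084] turn deg [-0.08  -1.462 -0.2  ] | shift cm in target frame [ 0.08   0.899 -0.085]
```

View pics/s12.png

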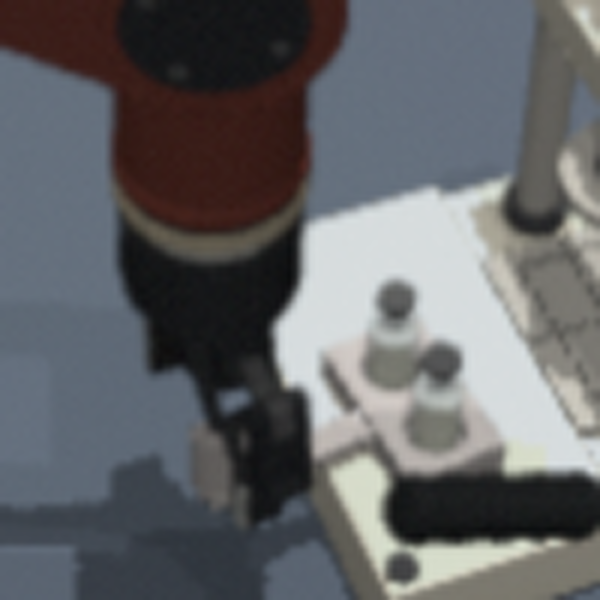

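View pics/t12.png

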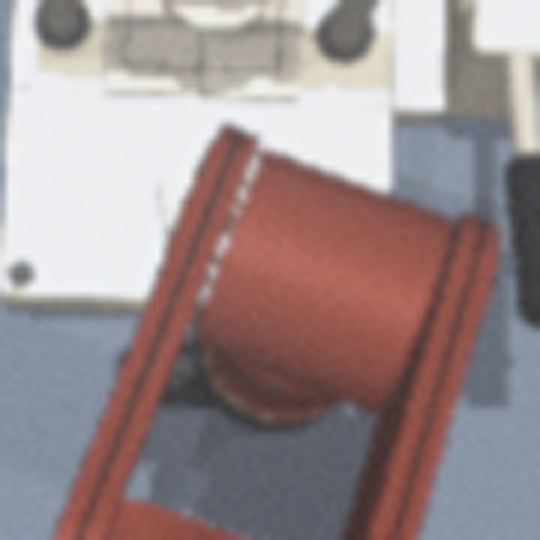

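The post shows just beyond the near finger (crop (210,465)), so it lies between the jaws. I'll lower 9 mm, trim the yaw and close.

```bash
python3 -m crank '[[[0.08,0.5,-0.08,0,-1.2,-0.2,-1],[0,0.3,0,0,-0.2,0,-1],[0,0.1,0,0,0,0,-1],[0,0,0,0,0,0,-0.3],[0,0,0,0,0,0,0.2],[0,0,0,0,0,0,0.6],[0,0,0,0,0,0,0.8],[0,0,0,0,0,0,1],[0,0,0,0,0,0,1],[0,0,0,0,0,0,1]]]'; python3 go.py .4665 -.1015 .247 3.5
```

```text
time_s: 18.93
eef_pos: [0.4693, -0.1026, 0.252]
eef_rot: [-1.574, -0.01, 0.062]
ft_force: [0.4, -0.5, -0.4]
finger_gap: 0.0129
t 18.93 pos [ 0.469 -0.103  0.252] rpy deg [-90.19   -0.583   3.56 ] F [ 0.373 -0.456 -0.381] gap 0.012901985698521674
tool shift cm [-0.28   0.5    0.128] turn deg [0.19  0.06  0.583] | shift cm in target frame [-0.275  0.503  0.126]
```

Post gripped, gap 12.9 mm. The tool should finish at TCP (0.583, -0.074) with yaw -2.8°. I'll slide and turn gently, checking partway.

```bash
python3 -m crank '[[[0.3,0,0.05,0,0.3,0,1],[0.7,0,0.15,0,0.7,0,1],[0.8,0,0.2,0,0.8,0,1],[0.8,0,0.2,0,0.8,0,1],[0.8,0,0.2,0,0.8,0,1],[0.8,0,0.2,0,0.8,0,1],[0.5,0,0.1,0,0.5,0,1],[0,0,0,0,0,0,1]]]'; python3 go.py .583 -.0742 .252 -2.8;python3 - <<'E'
from plant import bot
from h import *
s=bot.get_image("side");np.savez("side12.npz",**s)
crop(s,220,160,340,260,6,"pics/s13.png")
E
```

```text
time_s: 19.6
eef_pos: [0.518, -0.0895, 0.2523]
eef_rot: [-1.573, -0.004, -0.028]
ft_force: [-0.7, -0.7, 0.8]
finger_gap: 0.0128
t 19.6 pos [ 0.518 -0.089  0.252] rpy deg [-90.112  -0.246  -1.589] F [-0.728 -0.708  0.82 ] gap 0.012750490170539046
tool shift cm [6.453 0.057 1.709] turn deg [0.11  1.211 0.247] | shift cm in target frame [6.415 0.032 1.844]
```

View pics/s13.png

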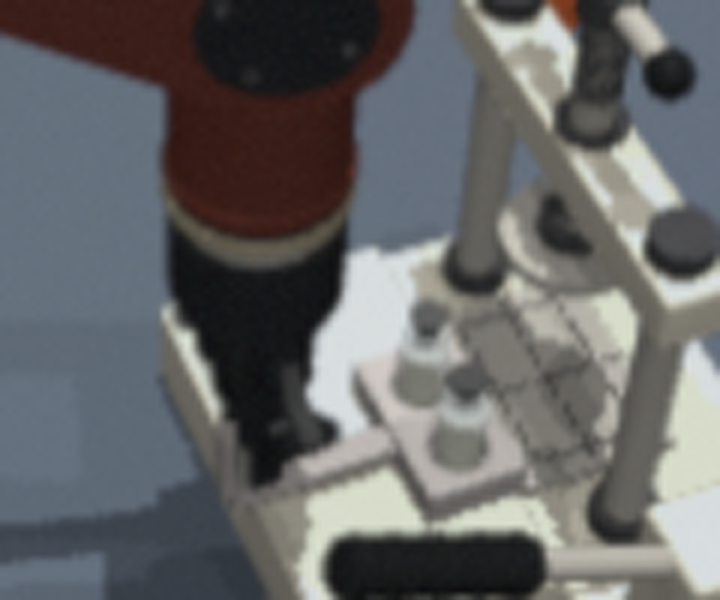

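The nest follows squarely (block at crop (440,440)). Before moving further I'll check the height of the screw's T-handle against the wrist.

```bash
python3 - <<'E'
from h import *
np.set_printoptions(precision=3,suppress=True)
for f in ("side0.npz","top0.npz"):
    P=cloud(load(f)); q=P[(abs(P[...,0]-.69)<.08)&(abs(P[...,1]+.08)<.12)&(P[...,2]>.235)]
    print(len(q),q.min(0),q.max(0))
E
```

```text
675 [ 0.662 -0.178  0.235] [0.701 0.017 0.318]
518 [ 0.664 -0.176  0.235] [0.703 0.017 0.32 ]
```

```bash
python3 -m crank '[[[0.3,0,0.1,0,0.4,0.1,1],[0.7,0,0.2,0,0.5,0.1,1],[0.8,0,0.25,0,0.3,0,1],[0.8,0,0.25,0,0,0,1],[0.8,0,0.25,0,0,0,1],[0.6,0,0.2,0,0,0,1],[0.2,0,0.1,0,0,0,1],[0,0,0,0,0,0,1]]]'; python3 go.py .583 -.0742 .252 -2.8;python3 - <<'E'
from plant import bot
from h import *
s=bot.get_image("side");np.savez("side13.npz",**s)
crop(s,240,150,360,250,6,"pics/s14.png")
E
```

```text
time_s: 20.32
eef_pos: [0.5621, -0.0779, 0.2528]
eef_rot: [-1.574, 0.003, -0.052]
ft_force: [-4.7, -1.3, 4.6]
finger_gap: 0.0131
t 20.32 pos [ 0.562 -0.078  0.253] rpy deg [-90.163   0.154  -2.953] F [-4.723 -1.342  4.644] gap 0.013100655042746972
tool shift cm [2.073 0.074 0.482] turn deg [ 0.162 -0.153 -0.154] | shift cm in target frame [2.074 0.081 0.476]
```

View pics/s14.png

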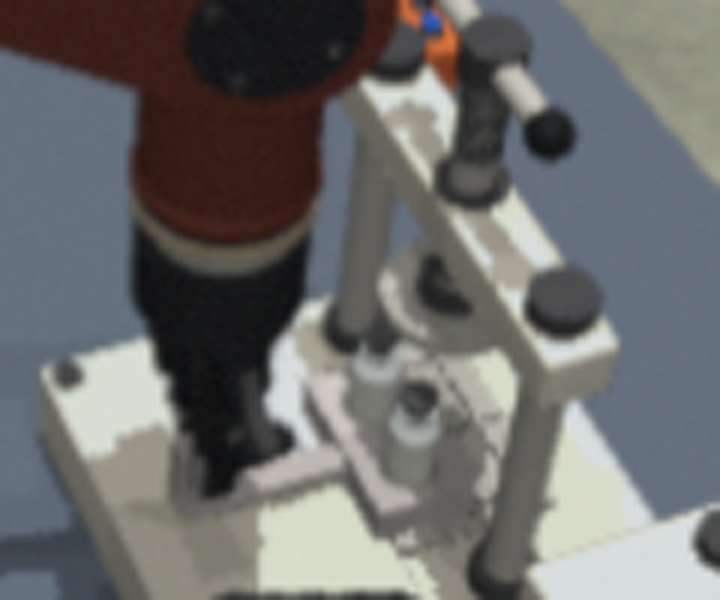

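```bash
python3 - <<'E'
from h import *
np.set_printoptions(precision=4,suppress=True)
s=load("side13.npz"); P=cloud(s)
im=s["img"].astype(int)
g=lambda u,v,o,k:[ (u+.5)/k-.5+o[0],(v+.5)/k-.5+o[1]]
a=onplane(s,[g(311,379,(240,150),6),g(388,515,(240,150),6)],.070); print("front corners",a,np.linalg.norm(a[0]-a[1]),a.mean(0))
# stoppers tops z=.121
b=onplane(s,[g(378,330,(240,150),6),g(420,394,(240,150),6)],.121); print("stoppers",b,b.mean(0),np.linalg.norm(b[0]-b[1]))
red=(im[...,0]>im[...,1]*1.5)&(im[...,0]>60)&(P[...,2]>.2)&(P[...,0]>.5)
q=P[red]; print("arm red max x",np.percentile(q,99,axis=0),q.max(0)); 
for lo in np.arange(.26,.5,.03):
    k=q[(q[:,2]>lo)&(q[:,2]<lo+.03)]
    if len(k): print(round(lo,2),len(k),k[:,0].max())
E
python3 - <<'E'
from plant import bot
from h import *
t=bot.get_image("top");np.savez("top13.npz",**t);crop(t,245,120,345,220,6,"pics/t14.png")
E
```

```text
front corners [[ 0.6389 -0.0367  0.07  ]
 [ 0.6336 -0.1249  0.07  ]] 0.08832665580010794 [ 0.6363 -0.0808  0.07  ]
stoppers [[ 0.6586 -0.0592  0.121 ]
 [ 0.6577 -0.1015  0.121 ]] [ 0.6581 -0.0804  0.121 ] 0.04227281126812177
arm red max x [ 0.6123 -0.0056  0.5005] [ 0.6815 -0.0009  0.5049]
0.26 24 0.5825536741680051
0.29 36 0.6814544683187653
0.38 6 0.584651413849844
0.41 97 0.6149742358231781
0.44 847 0.6098249668545019
0.47 243 0.5664198436708578
```

View pics/t14.png

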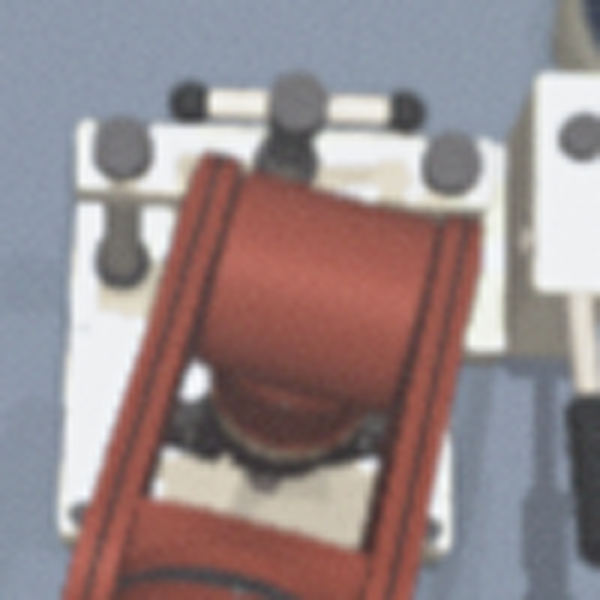

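The nest centre measures (0.661, -0.082), which agrees with the TCP prediction. The wrist clears the T-handle (0.318 m against 0.38 m and above). Remaining shift is 2.05 cm along x and 0.5 cm along z.

```bash
python3 -m crank '[[[0.3,0,0.1,0,0,-0.1,1],[0.5,0,0.13,0,-0.1,0,1],[0.5,0,0.13,0,0,0,1],[0.4,0,0.1,0,0,0,1],[0.2,0,0.03,0,0,0,1],[0,0,0,0,0,0,1],[0,0,0,0,0,0,1]]]'; python3 go.py .583 -.0742 .252 -2.8;python3 - <<'E'
from plant import bot
from h import *
s=bot.get_image("side");np.savez("side14.npz",**s)
crop(s,280,180,350,245,10,"pics/s15.png")
E
```

```text
time_s: 21.0
eef_pos: [0.5822, -0.0737, 0.2523]
eef_rot: [-1.573, 0.002, -0.05]
ft_force: [-2.9, -2.4, 3.3]
finger_gap: 0.013
t 21.0 pos [ 0.582 -0.074  0.252] rpy deg [-90.142   0.096  -2.877] F [-2.928 -2.446  3.348] gap 0.012955031866494758
tool shift cm [ 0.087  0.03  -0.044] turn deg [ 0.141 -0.077 -0.096] | shift cm in target frame [ 0.087  0.03  -0.044]
```

View pics/s15.png

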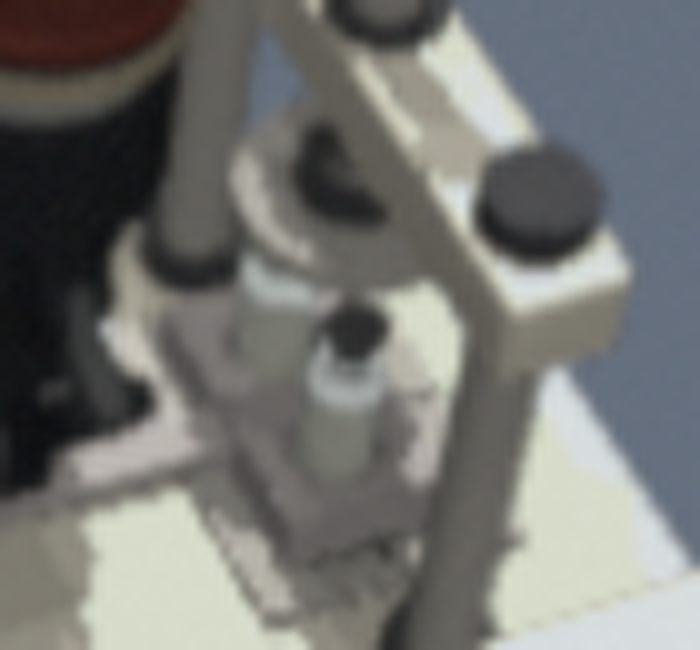

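```bash
python3 - <<'E'
from h import *
np.set_printoptions(precision=4,suppress=True)
s=load("side14.npz"); P=cloud(s)
o=(280,180)
e=lambda p:np.round((proj(s,p)-o)*10+4.5)
c=np.array([.6815,-.078]);a=np.radians(-2.8);Rm=np.array([[np.cos(a),-np.sin(a)],[np.sin(a),np.cos(a)]])
for n,l,z in (("f-y bot",(-.025,-.043),.0495),("f-y top",(-.025,-.043),.0695),("f+y top",(-.025,.043),.0695),("b-y top",(.025,-.043),.0695),("stop r",(0,-.02),.1205),("stop l",(0,.02),.1205),("arm mid",(-.025,0),.0695)):
    print(n,e(np.r_[c+Rm@l,z]))
vis=cv2.imread("pics/s15.png")
for l in ((-.025,-.043),(-.025,.043),(.025,-.043),(.025,.043)):
    p=e(np.r_[c+Rm@l,.0695])[0]; cv2.circle(vis,(int(p[0]),int(p[1])),3,(0,0,255),-1)
    p=e(np.r_[c+Rm@l,.0495])[0]; cv2.circle(vis,(int(p[0]),int(p[1])),3,(0,255,0),-1)
for l in ((0,-.02),(0,.02)):
    p=e(np.r_[c+Rm@l,.1205])[0]; cv2.circle(vis,(int(p[0]),int(p[1])),3,(255,0,255),-1)
cv2.imwrite("pics/s15b.png",vis)
q=P[(abs(P[...,2]-.0695)<.004)&(P[...,0]>.63)&(P[...,0]<.74)&(abs(P[...,1]+.08)<.06)]
print(len(q),q.mean(0),cv2.minAreaRect((q[:,:2]*1000).astype(np.float32)))
E
```

```text
f-y bot [[295. 565.]]
f-y top [[303. 522.]]
f+y top [[173. 305.]]
b-y top [[459. 472.]]
stop r [[366. 324.]]
stop l [[302. 223.]]
arm mid [[237. 412.]]
255 [ 0.6664 -0.085   0.07  ] ((667.1444702148438, -76.17668914794922), (87.61407470703125, 74.88924407958984), 84.73394775390625)
```

View pics/s15b.png

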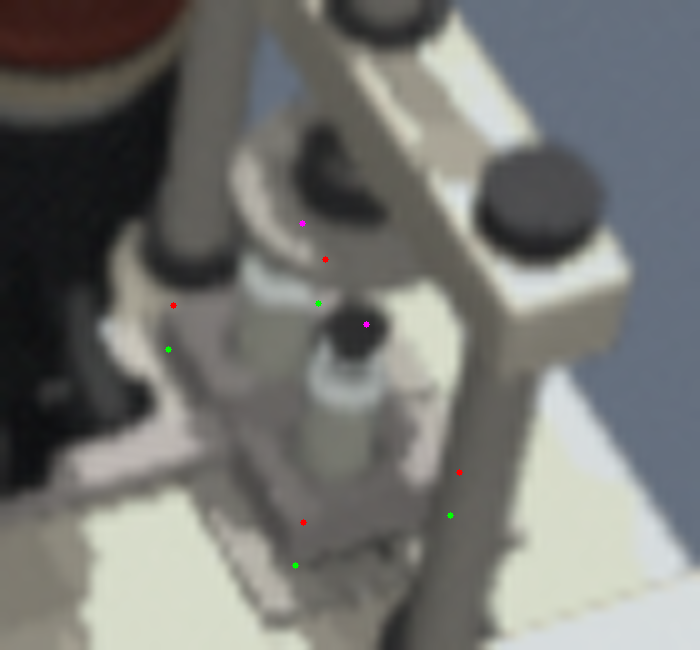

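The nest corners sit within about 1–2 mm of where the outline predicts (front -y bottom corner seen at (298,562), expected (295,565)). I'll trim +1 mm in x and -1 mm in y, then look again with contrast stretched.

```bash
python3 -m crank '[[[0.12,0,-0.1,0,0,0,1],[0,0,0,0,0,0,1],[0,0,0,0,0,0,1]]]'; python3 go.py .583 -.0752 .252 -2.8;python3 - <<'E'
from plant import bot
from h import *
S=[bot.get_image("side") for _ in range(4)]
im=np.mean([s["img"].astype(float) for s in S],0); s0=load("side0.npz")["img"].astype(float)
def f(a):
    c=a[205:250,290:340,::-1]; c=np.clip((c-40)*1.3,0,255).astype(np.uint8); return cv2.resize(c,None,fx=8,fy=8,interpolation=cv2.INTER_CUBIC)
cv2.imwrite("pics/s16.png",np.hstack([f(im),f(s0)])); np.savez("side15.npz",**{**S[0],"img":im.astype(np.uint8)})
E
```

```text
time_s: 21.3
eef_pos: [0.5833, -0.0745, 0.2524]
eef_rot: [-1.573, 0.001, -0.05]
ft_force: [-2.3, -0.1, 3.0]
finger_gap: 0.0134
t 21.3 pos [ 0.583 -0.075  0.252] rpy deg [-90.103   0.067  -2.847] F [-2.316 -0.076  2.98 ] gap 0.013369142157232027
tool shift cm [-0.028  0.037 -0.067] turn deg [ 0.103 -0.047 -0.067] | shift cm in target frame [-0.028  0.037 -0.067]
```

View pics/s16.png

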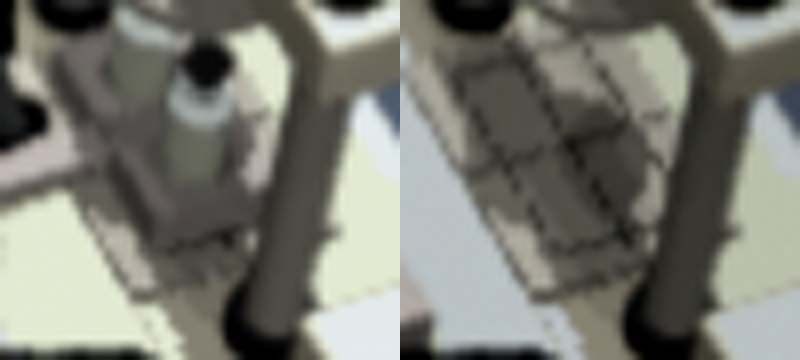

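The -y edge lies on or within about 1 mm of the scribed line (left panel line at (175–235, 240), right panel the same). The front edge is within about 1–2 mm, so I accept the nest position. I'll open, rise, and work out the grip position.

```bash
python3 -m crank '[[[0,0,0,0,0,0,0.7],[0,0,0,0,0,0,0.4],[0,0,0,0,0,0,0.1],[0,0,0,0,0,0,-0.2],[0,0,0,0,0,0,-0.2],[-0.1,-1,0,0,0,0,-0.2],[-0.5,-2,0,0,0,0,-0.2],[-1,-3,0,0,0,0,0],[-1.5,-3,0,0,0,0,0.5],[-1.5,-2,0,0,0,0,1],[-1,-1,0,0,0,0,1],[0,0,0,0,0,0,1]]]'; python3 - <<'E'
from plant import bot
from h import *
np.set_printoptions(precision=4,suppress=True)
s=bot.get_image("side");np.savez("side16.npz",**s);t=bot.get_image("top");np.savez("top16.npz",**t)
crop(s,230,140,370,260,5,"pics/s17.png")
t0=load("top0.npz")
g=lambda u,v,o,k:[ (u+.5)/k-.5+o[0],(v+.5)/k-.5+o[1]]
for z in (.19,.205): print(onplane(t0,[g(490,335,(245,120),5),g(498,400,(245,120),5),g(503,465,(245,120),5)],z))
s0=load("side0.npz");print(tri([t0,s0],[g(503,460,(245,120),5),g(165,455,(235,140),4)]))
E
python3 go.py .525 -.236 .40 -2.8
```

```text
time_s: 22.5
eef_pos: [0.525, -0.0713, 0.3791]
eef_rot: [-1.572, 0.002, -0.05]
ft_force: [0.3, -1.5, -0.0]
finger_gap: 0.0
[[ 0.5676 -0.2334  0.19  ]
 [ 0.5271 -0.2363  0.19  ]
 [ 0.4873 -0.2375  0.19  ]]
[[ 0.564  -0.2303  0.205 ]
 [ 0.5241 -0.2332  0.205 ]
 [ 0.4848 -0.2343  0.205 ]]
[ 0.4859 -0.2326  0.2128]
t 22.6 pos [ 0.526 -0.071  0.377] rpy deg [-90.053   0.23   -2.865] F [ 0.304  0.58  -0.406] gap -7.995751509694756e-06
tool shift cm [  0.744  -2.305 -16.451] turn deg [ 0.053 -0.065 -0.23 ] | shift cm in target frame [  0.735  -2.317 -16.45 ]
```

View pics/s17.png

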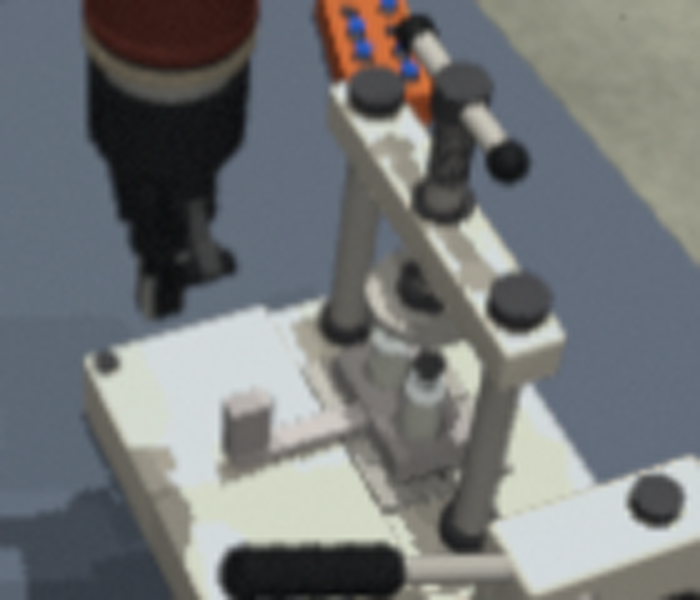

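The nest stands free on the saddle, vials upright, post at (247,410) in the crop. The grip axis is at about y -0.2355 and the grip top at about z 0.205. I'll move above the grip with the fingers shut.

```bash
python3 -m crank '[[[0,-1.5,-0.5,0,0,-0.1,1],[0,-2,-1.5,0,0,-0.1,1],[0,-0.8,-2.5,0,0,0,1],[-0.1,0,-3,0,0,0,1],[-0.2,0,-3,0,0,0,1],[-0.2,0,-2.5,0,0,0,1],[-0.2,0,-1.8,0,0,0,1],[0,0,-1,0,0,0,1],[0,0,-0.3,0,0,0,1],[0,0,0,0,0,0,1]]]'; python3 go.py .5186 -.2355 .40 -2.8;python3 - <<'E'
from plant import bot
from h import *
np.set_printoptions(precision=4,suppress=True)
t=bot.get_image("top");np.savez("top17.npz",**t);crop(t,245,120,365,240,5,"pics/t17.png")
s=bot.get_image("side");np.savez("side17.npz",**s)
P=cloud(s);q=P[(abs(P[...,2]-.108)<.004)&(abs(P[...,0]-.582)<.03)&(abs(P[...,1]+.073)<.03)];print("post top",len(q),q.mean(0))
g=lambda u,v,o,k:[ (u+.5)/k-.5+o[0],(v+.5)/k-.5+o[1]]
P=cloud(t);q=P[(abs(P[...,2]-.108)<.006)&(abs(P[...,0]-.582)<.03)&(abs(P[...,1]+.073)<.03)];print("post top",len(q),q.mean(0) if len(q) else 0)
E
```

```text
time_s: 23.43
eef_pos: [0.5129, -0.2378, 0.4077]
eef_rot: [-1.563, 0.017, -0.046]
ft_force: [0.1, 0.2, -0.3]
finger_gap: -0.0
t 23.43 pos [ 0.513 -0.238  0.408] rpy deg [-89.561   0.96   -2.662] F [ 0.123  0.198 -0.28 ] gap -3.906192087200339e-05
tool shift cm [0.568 0.758 0.249] turn deg [-0.438  0.135 -0.961] | shift cm in target frame [0.555 0.765 0.256]
post top 11 [ 0.5678 -0.0723  0.1082]
post top 31 [ 0.5791 -0.0726  0.1079]
```

View pics/t17.png

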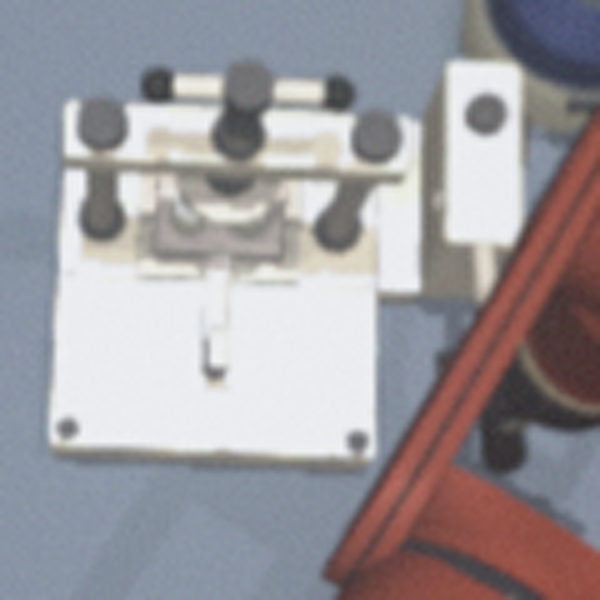

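The top view is now clear of the press, so I'll compare the nest's front edge with the scribed outline.

```bash
python3 - <<'E'
from h import *
np.set_printoptions(precision=4,suppress=True)
a=load("top17.npz");b=load("top0.npz")
f=lambda d:cv2.resize(np.clip((d["img"][148:182,262:312,::-1].astype(float)-60)*1.3,0,255).astype(np.uint8),None,fx=8,fy=8,interpolation=cv2.INTER_CUBIC)
vis=f(a);c=np.array([.6815,-.078]);an=np.radians(-2.8);Rm=np.array([[np.cos(an),-np.sin(an)],[np.sin(an),np.cos(an)]])
for l in ((-.025,-.043),(-.025,.043)):
    for z,col in ((.0695,(0,0,255)),(.0495,(0,255,0))):
        p=(proj(a,np.r_[c+Rm@l,z])[0]-[262,148])*8+3.5; cv2.circle(vis,(int(p[0]),int(p[1])),2,col,-1); print(l,z,p)
cv2.imwrite("pics/t18.png",np.hstack([vis,f(b)]))
E
```

```text
(-0.025, -0.043) 0.0695 [315.6673 179.6676]
(-0.025, -0.043) 0.0495 [311.3807 192.3079]
(-0.025, 0.043) 0.0695 [113.1441 171.0588]
(-0.025, 0.043) 0.0495 [111.833  183.8282]
```

View pics/t18.png

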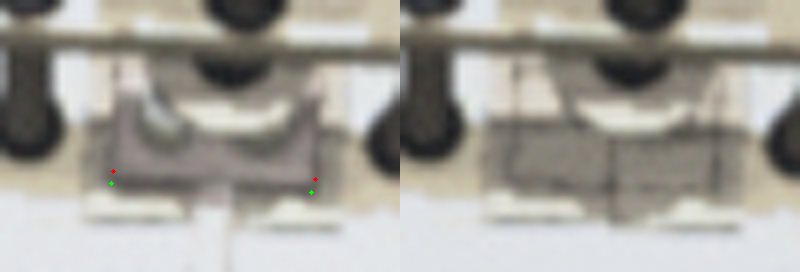

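The nest's front corners coincide with the expected outline corners within about 1 mm (left 117 against 115, right 315 against 315). Now the pumping. First I'll line up and touch down on the grip.

```bash
python3 -m crank '[[[0.3,0.3,0.15,-0.3,0.1,-0.7,1],[0.25,0.8,0.1,-0.1,0,-0.2,1],[0,0.6,0,0,0,0,1],[0,0.3,0,0,0,0,1],[0,0,0,0,0,0,1]]]'; python3 go.py .5186 -.2357 .375 -2.8
```

```text
time_s: 23.95
eef_pos: [0.5202, -0.2297, 0.3855]
eef_rot: [-1.569, -0.001, -0.042]
ft_force: [0.3, -0.7, -1.1]
finger_gap: -0.0001
t 23.95 pos [ 0.52  -0.23   0.385] rpy deg [-89.921  -0.066  -2.383] F [ 0.319 -0.688 -1.05 ] gap -6.775066807550641e-05
tool shift cm [-0.14   1.045 -0.604] turn deg [-0.079  0.417  0.066] | shift cm in target frame [-0.135  1.046 -0.603]
```

```bash
python3 -m crank '[[[-0.1,0,-0.5,0,0.3,0,1],[0,0.3,-0.1,0,0,0,1],[0,0.5,0,0,0,0,1],[0,0.5,0,0,0,0,1],[0,0.5,0,0,0,0,1],[0,0.5,0,0,0,0,1],[0,0.5,0,0,0,0,1]]]'; python3 go.py .5186 -.2357 .26 -2.8
```

```text
time_s: 24.53
eef_pos: [0.5199, -0.2369, 0.3604]
eef_rot: [-1.573, -0.008, -0.047]
ft_force: [-2.1, 0.9, 6.9]
finger_gap: -0.0003
t 24.53 pos [ 0.52  -0.237  0.36 ] rpy deg [-90.154  -0.434  -2.704] F [-2.081  0.897  6.894] gap -0.0002819904494354721
tool shift cm [-0.213 10.038  0.138] turn deg [0.154 0.096 0.434] | shift cm in target frame [-0.137 10.039  0.111]
```

Contact at 7 N and the handle is moving. I'll continue the first stroke.

```bash
python3 -m crank '[[[0,0.7,0.05,0,0,0.2,1],[0,0.8,0,0,0,0.1,1],[0,0.8,0,0,0,0,1],[0,0.8,0,0,0,0,1],[0,0.8,0,0,0,0,1],[0,0.8,0,0,0,0,1],[0,0.8,0,0,0,0,1],[0,0.8,0,0,0,0,1],[0,0.5,0,0,0,0,1],[0,0.3,0,0,0,0,1]]]'; python3 go.py .5186 -.2357 .26 -2.8
```

```text
time_s: 25.37
eef_pos: [0.5207, -0.239, 0.2956]
eef_rot: [-1.579, -0.008, -0.049]
ft_force: [-3.2, 2.2, 8.0]
finger_gap: -0.0001
t 25.37 pos [ 0.521 -0.239  0.296] rpy deg [-90.485  -0.468  -2.804] F [-3.229  2.155  8.02 ] gap -0.00013949218839821818
tool shift cm [-0.256  3.554  0.349] turn deg [ 0.485 -0.006  0.468] | shift cm in target frame [-0.227  3.559  0.319]
```

```bash
python3 -m crank '[[[-0.1,0.5,0.2,0.3,0,0.3,1],[-0.1,0.5,0.1,0.1,0,0.1,1],[0,0.5,0.05,0,0,0,1],[0,0.5,0,0,0,0,1],[0,0.5,0,0,0,0,1],[0,0.3,0,0,0,0,1],[0,0.3,0,0,0,0,1],[0,0.3,0,0,0,0,1],[0,0.3,0,0,0,0,1]]]'; python3 go.py .5186 -.2357 .26 -2.8; python3 - <<'E'
from plant import bot
from h import *
s=bot.get_image("side");np.savez("side18.npz",**s);crop(s,230,140,370,260,5,"pics/s18.png")
E
```

```text
time_s: 26.12
eef_pos: [0.5216, -0.2381, 0.2655]
eef_rot: [-1.578, -0.013, -0.051]
ft_force: [-2.3, 2.6, 7.8]
finger_gap: -0.0001
t 26.12 pos [ 0.522 -0.238  0.266] rpy deg [-90.42   -0.738  -2.914] F [-2.255  2.626  7.787] gap -7.435995193583777e-05
tool shift cm [-0.315  0.547  0.228] turn deg [ 0.421 -0.117  0.738] | shift cm in target frame [-0.308  0.553  0.225]
```

View pics/s18.png

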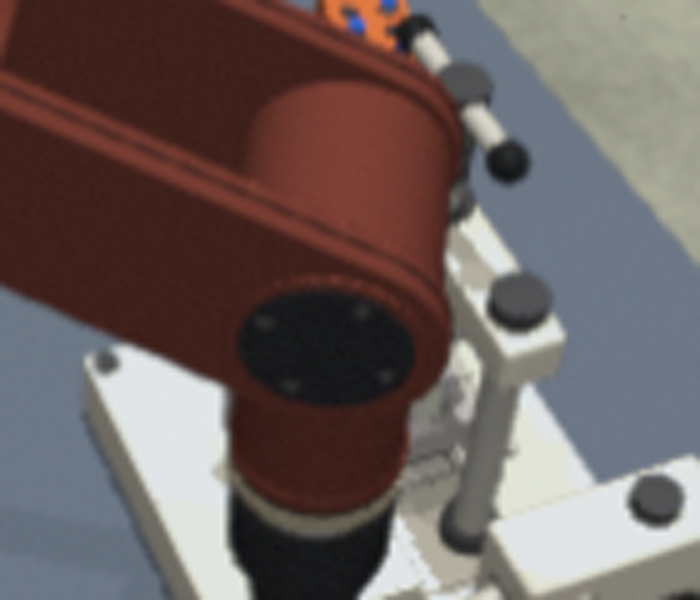

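The handle is nearly down, and the arm blocks the saddle in this view. I'll go on to the bottom stop in small rows.

```bash
python3 -m crank '[[[-0.1,0.4,0.15,0.2,0,0.4,1],[-0.1,0.4,0.1,0.1,0,0.2,1],[0,0.4,0.05,0,0,0,1],[0,0.4,0,0,0,0,1]]]'; python3 go.py .5186 -.2357 .26 -2.8
```

```text
time_s: 26.5
eef_pos: [0.5225, -0.2375, 0.2594]
eef_rot: [-1.579, -0.011, -0.051]
ft_force: [-18.2, 12.0, 40.8]
finger_gap: 0.0
t 26.5 pos [ 0.522 -0.238  0.259] rpy deg [-90.468  -0.609  -2.931] F [-18.246  12.006  40.805] gap 3.557898291097874e-05
tool shift cm [-0.396 -0.063  0.164] turn deg [ 0.469 -0.133  0.608] | shift cm in target frame [-0.396 -0.057  0.166]
```

The bottom stop is reached: 41 N at TCP z 0.259. I'll let the handle up, then check the saddle's lift and whether the nest is still centred.

```bash
python3 -m crank '[[[0,-0.5,0,0,0,0,1],[-0.1,-1,0.05,0.2,0,0.2,1],[-0.1,-1.5,0.05,0.1,0,0.2,1],[-0.1,-1.8,0,0,0,0,1],[0,-1.8,0,0,0,0,1],[0,-1.8,0,0,0,0,1],[0,-1.8,0,0,0,0,1],[0,-1.5,0,0,0,0,1],[0,-1,0,0,0,0,1],[0,-0.3,0,0,0,0,1],[0,0,0,0,0,0,1]]]'; python3 go.py .5186 -.2357 .26 -2.8; python3 - <<'E'
from plant import bot
from h import *
np.set_printoptions(precision=4,suppress=True)
t=bot.get_image("top");np.savez("top19.npz",**t);crop(t,245,120,365,240,5,"pics/t19.png")
s=bot.get_image("side");np.savez("side19.npz",**s);crop(s,270,150,390,260,5,"pics/s19.png")
for n,d in (("t",t),("s",s)):
    P=cloud(d);q=P[(P[...,2]>.098)&(P[...,2]<.16)&(abs(P[...,0]-.582)<.02)&(abs(P[...,1]+.073)<.02)];print("post top",n,len(q),np.median(q,0) if len(q) else 0)
E
```

```text
time_s: 27.42
eef_pos: [0.5175, -0.2366, 0.393]
eef_rot: [-1.573, -0.001, -0.053]
ft_force: [-0.7, 0.3, -0.7]
finger_gap: 0.0002
t 27.42 pos [ 0.517 -0.237  0.393] rpy deg [-90.124  -0.085  -3.056] F [-0.698  0.277 -0.722] gap 0.00015364915449212827
tool shift cm [ 0.086 13.296  0.122] turn deg [ 0.124 -0.256  0.085] | shift cm in target frame [ 0.106 13.297  0.093]
post top t 45 [ 0.5758 -0.0709  0.1248]
post top s 37 [ 0.5671 -0.0772  0.116 ]
```

View pics/t19.png

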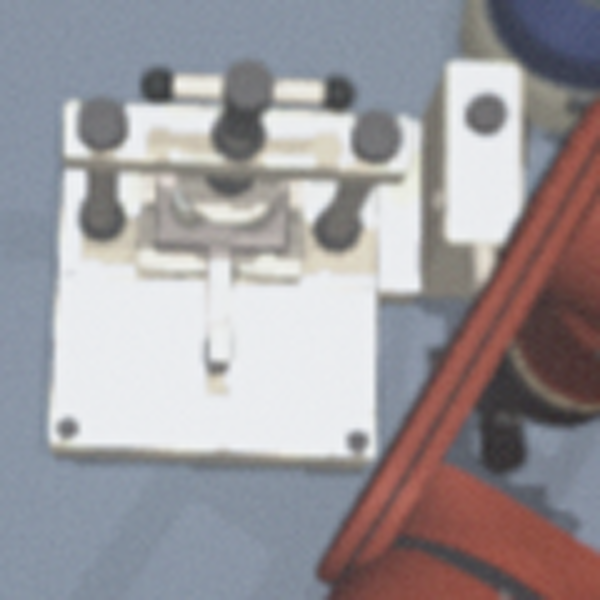

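View pics/s19.png

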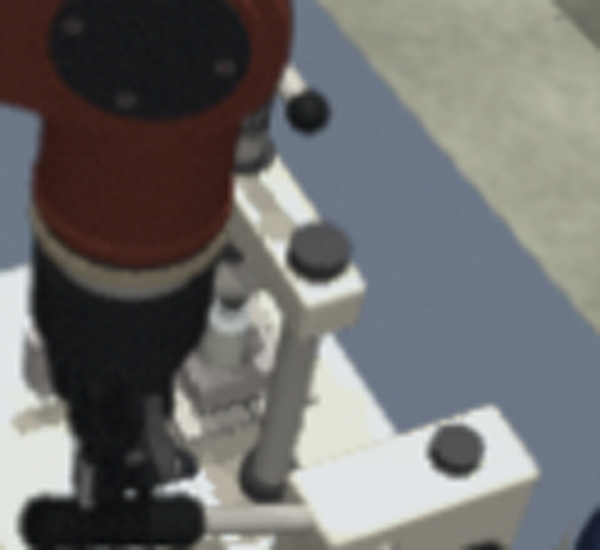

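The saddle and nest rose about 17 mm (post top 0.108 to 0.125), the nest is still centred and the stoppers are just below the pad. Second stroke, in small rows.

```bash
python3 -m crank '[[[0.05,0.8,0.1,0,-0.2,0,1],[0,0.7,0,0,0,0,1],[0,0.5,0,0,0,0,1],[0,0.5,0,0,0,0.05,1],[-0.02,0.5,0.03,0.05,0,0.05,1],[-0.02,0.5,0.03,0.05,0,0.05,1],[-0.02,0.5,0.03,0.05,0,0.05,1],[-0.02,0.5,0.03,0.05,0,0.05,1],[-0.02,0.5,0.03,0.05,0,0.05,1],[-0.02,0.4,0.03,0.05,0,0.05,1],[-0.02,0.4,0.03,0.05,0,0.05,1],[-0.02,0.4,0.03,0.05,0,0.05,1],[-0.02,0.4,0.03,0.05,0,0.05,1],[-0.02,0.4,0.03,0.05,0,0.05,1]]]'; python3 go.py .5186 -.2357 .26 -2.8
```

```text
time_s: 28.68
eef_pos: [0.5136, -0.2344, 0.3166]
eef_rot: [-1.568, 0.018, -0.05]
ft_force: [-3.0, -1.0, 7.5]
finger_gap: -0.0001
t 28.68 pos [ 0.514 -0.234  0.317] rpy deg [-89.859   1.047  -2.848] F [-3.046 -0.957  7.526] gap -9.707336320836692e-05
tool shift cm [ 0.607  5.649 -0.116] turn deg [-0.141 -0.049 -1.047] | shift cm in target frame [ 0.503  5.659 -0.102]
```

```bash
python3 -m crank '[[[0.1,0.4,0,0,0,-0.3,1],[0.1,0.4,0,0,0,-0.2,1],[0.05,0.4,0,0,0,-0.1,1],[0,0.4,0,0,0,0,1],[0,0.4,0,0,0,0,1],[0,0.4,0,0,0,0,1],[0,0.4,0,0,0,0,1],[0,0.4,0,0,0,0,1]]]'; python3 go.py .5186 -.2357 .26 -2.8
```

```text
time_s: 29.35
eef_pos: [0.5148, -0.2349, 0.2859]
eef_rot: [-1.569, 0.011, -0.05]
ft_force: [-1.6, 1.5, 8.4]
finger_gap: 0.0001
t 29.35 pos [ 0.515 -0.235  0.286] rpy deg [-89.893   0.652  -2.857] F [-1.583  1.512  8.363] gap 0.00013351672602198323
tool shift cm [ 0.417  2.588 -0.068] turn deg [-0.107 -0.057 -0.652] | shift cm in target frame [ 0.387  2.593 -0.064]
```

```bash
python3 -m crank '[[[0.1,0.4,0,0,0,-0.2,1],[0.1,0.4,0,0,0,-0.1,1],[0,0.4,0,0,0,0,1],[0,0.4,0,0,0,0,1],[0,0.35,0,0,0,0,1],[0,0.35,0,0,0,0,1],[0,0.35,0,0,0,0,1]]]'; python3 go.py .5186 -.2357 .26 -2.8; python3 - <<'E'
from plant import bot
from h import *
np.set_printoptions(precision=4,suppress=True)
t=bot.get_image("top");np.savez("top20.npz",**t)
P=cloud(t);q=P[(P[...,2]>.098)&(P[...,2]<.18)&(abs(P[...,0]-.58)<.02)&(abs(P[...,1]+.073)<.02)];print("post top",len(q),np.median(q,0) if len(q) else 0)
E
```

```text
time_s: 29.93
eef_pos: [0.5167, -0.235, 0.2623]
eef_rot: [-1.569, 0.006, -0.05]
ft_force: [-1.6, 1.9, 9.6]
finger_gap: 0.0001
t 29.93 pos [ 0.517 -0.235  0.262] rpy deg [-89.906   0.372  -2.845] F [-1.592  1.889  9.591] gap 7.471527525246286e-05
tool shift cm [ 0.194  0.229 -0.064] turn deg [-0.095 -0.046 -0.372] | shift cm in target frame [ 0.192  0.23  -0.064]
post top 54 [ 0.5773 -0.0701  0.1394]
```

The post top is at about 0.140, so the lift is roughly 32 mm and the stoppers are on the pad, but the handle isn't stiff yet. I'll finish to the stop, let it up, and begin the third stroke.

```bash
python3 -m crank '[[[0.05,0.3,0,0,0,-0.1,1],[0,0.25,0,0,0,0,1],[0,-0.5,0,0,0,0,1],[0,-1.2,0,0,0,0,1],[0,-1.8,0,0,0,0,1],[0,-1.8,0,0,0,0,1],[0,-1.8,0,0,0,0,1],[0,-1.8,0,0,0,0,1],[0,-1.8,0,0,0,0,1],[0,-1,0,0,0,0,1],[0,-0.3,0,0,0,0,1],[0,0,0,0,0,0,1]]]'; python3 go.py .5186 -.2357 .26 -2.8; python3 - <<'E'
from plant import bot
from h import *
np.set_printoptions(precision=4,suppress=True)
t=bot.get_image("top");np.savez("top21.npz",**t);crop(t,262,140,312,190,12,"pics/t21.png")
P=cloud(t);q=P[(P[...,2]>.098)&(P[...,2]<.18)&(abs(P[...,0]-.58)<.02)&(abs(P[...,1]+.073)<.02)];print("post top",len(q),np.median(q,0) if len(q) else 0)
E
```

```text
time_s: 30.98
eef_pos: [0.5173, -0.2342, 0.3809]
eef_rot: [-1.565, 0.009, -0.049]
ft_force: [-0.8, -0.2, 0.5]
finger_gap: 0.0001
t 30.98 pos [ 0.517 -0.234  0.381] rpy deg [-89.683   0.489  -2.833] F [-0.784 -0.182  0.532] gap 0.00010338967041455278
tool shift cm [ 0.243 12.088 -0.214] turn deg [-0.317 -0.034 -0.489] | shift cm in target frame [ 0.14  12.09  -0.148]
post top 49 [ 0.5771 -0.0704  0.1341]
```

View pics/t21.png

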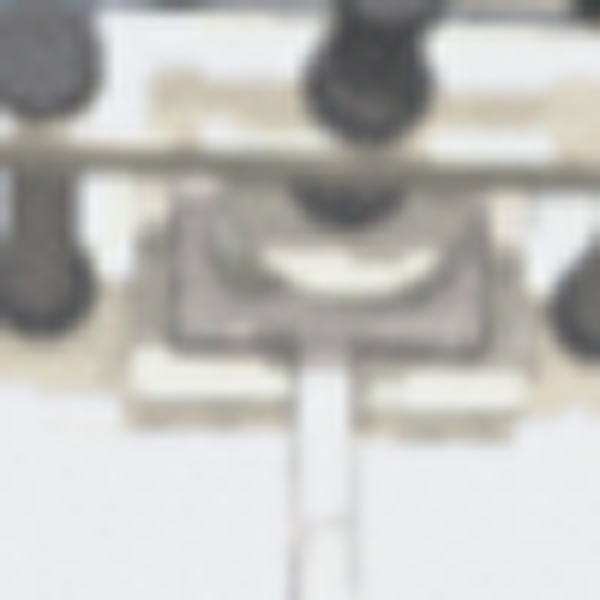

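The saddle sank about 5 mm as expected, and the nest is still centred. Third stroke.

```bash
python3 -m crank '[[[0.1,0.6,-0.1,0,0,-0.3,1],[0.03,0.5,0,0,0,-0.1,1],[0,0.5,0,0,0,0,1],[0,0.5,0,0,0,0,1],[0,0.4,0,0,0,0,1],[0,0.4,0,0,0,0,1],[0,0.4,0,0,0,0,1],[0,0.4,0,0,0,0,1],[0,0.35,0,0,0,0,1],[0,0.35,0,0,0,0,1]]]'; python3 go.py .5186 -.2357 .26 -2.8
```

```text
time_s: 31.87
eef_pos: [0.5164, -0.2349, 0.3286]
eef_rot: [-1.562, 0.011, -0.05]
ft_force: [-4.8, 1.1, 9.6]
finger_gap: -0.0
t 31.87 pos [ 0.516 -0.235  0.329] rpy deg [-89.523   0.632  -2.847] F [-4.783  1.057  9.581] gap -4.6220197054292725e-05
tool shift cm [ 0.3    6.86  -0.127] turn deg [-0.477 -0.049 -0.632] | shift cm in target frame [ 0.224  6.864 -0.07 ]
```

```bash
python3 -m crank '[[[0.08,0.35,0,0,0,-0.2,1],[0.04,0.35,0,0,0,-0.1,1],[0,0.3,0,0,0,0,1],[0,0.3,0,0,0,0,1],[0,0.3,0,0,0,0,1]]]';python3 -m crank '[[[0,0.3,0,0,0,0,1],[0,0.3,0,0,0,0,1],[0,0.3,0,0,0,0,1]]]'; python3 go.py .5186 -.2357 .26 -2.8
```

```text
time_s: 32.28
eef_pos: [0.5169, -0.2352, 0.3157]
eef_rot: [-1.564, 0.008, -0.049]
ft_force: [-4.6, 1.8, 10.6]
finger_gap: -0.0002
time_s: 32.53
eef_pos: [0.5163, -0.2351, 0.3088]
eef_rot: [-1.564, 0.011, -0.049]
ft_force: [-5.1, 1.6, 9.8]
finger_gap: -0.0004
t 32.53 pos [ 0.516 -0.235  0.309] rpy deg [-89.591   0.603  -2.821] F [-5.143  1.569  9.818] gap -0.00040439152505345887
tool shift cm [ 0.28   4.876 -0.083] turn deg [-0.409 -0.023 -0.603] | shift cm in target frame [ 0.228  4.879 -0.048]
```

```bash
python3 -m crank '[[[0.05,0.3,0,0,0,-0.2,1],[0,0.3,0,0,0,0,1],[0,0.3,0,0,0,0,1]]]';python3 -m crank '[[[0,0.3,0,0,0,0,1],[0,0.3,0,0,0,0,1]]]'; python3 -m crank '[[[0,0.3,0,0,0,0,1],[0,0.25,0,0,0,0,1]]]'; python3 go.py .5186 -.2357 .26 -2.8;  python3 - <<'E'
from plant import bot
from h import *
np.set_printoptions(precision=4,suppress=True)
t=bot.get_image("top");np.savez("top22.npz",**t);crop(t,262,140,312,190,12,"pics/t22.png")
P=cloud(t);q=P[(P[...,2]>.098)&(P[...,2]<.18)&(abs(P[...,0]-.58)<.02)&(abs(P[...,1]+.073)<.02)];print("post top",len(q),np.median(q,0) if len(q) else 0)
E
```

```text
time_s: 32.78
eef_pos: [0.5164, -0.2352, 0.3023]
eef_rot: [-1.564, 0.009, -0.049]
ft_force: [-5.1, 2.7, 10.2]
finger_gap: 0.0
time_s: 32.95
eef_pos: [0.5163, -0.2351, 0.2982]
eef_rot: [-1.564, 0.009, -0.049]
ft_force: [-4.8, 1.7, 11.5]
finger_gap: 0.0002
time_s: 33.12
eef_pos: [0.5163, -0.2351, 0.2948]
eef_rot: [-1.565, 0.009, -0.049]
ft_force: [-5.4, 2.0, 14.0]
finger_gap: 0.0001
t 33.12 pos [ 0.516 -0.235  0.295] rpy deg [-89.647   0.532  -2.783] F [-5.4    2.036 13.997] gap 0.00010613317360444279
tool shift cm [ 0.269  3.476 -0.067] turn deg [-0.353  0.016 -0.532] | shift cm in target frame [ 0.237  3.479 -0.046]
post top 58 [ 0.5776 -0.0706  0.1414]
```

Force is rising to 14 N with the post top at 0.141. I'll continue carefully.

```bash
python3 -m crank '[[[0,0.25,0,0,0,0,1],[0,0.25,0,0,0,0,1]]]';python3 -m crank '[[[0,0.25,0,0,0,0,1],[0,0.25,0,0,0,0,1]]]'; python3 -m crank '[[[0,0.25,0,0,0,0,1],[0,0.25,0,0,0,0,1]]]'; python3 - <<'E'
from plant import bot
from h import *
np.set_printoptions(precision=4,suppress=True)
t=bot.get_image("top");np.savez("top23.npz",**t);crop(t,262,140,312,190,12,"pics/t23.png")
P=cloud(t);q=P[(P[...,2]>.098)&(P[...,2]<.18)&(abs(P[...,0]-.58)<.02)&(abs(P[...,1]+.073)<.02)];print("post top",len(q),np.median(q,0) if len(q) else 0)
E
```

```text
time_s: 33.33
eef_pos: [0.5163, -0.2351, 0.2927]
eef_rot: [-1.565, 0.01, -0.048]
ft_force: [-7.2, 3.3, 15.7]
finger_gap: 0.0
time_s: 33.5
eef_pos: [0.5163, -0.2351, 0.2913]
eef_rot: [-1.565, 0.01, -0.048]
ft_force: [-7.3, 2.8, 17.5]
finger_gap: -0.0001
time_s: 33.67
eef_pos: [0.5164, -0.235, 0.2903]
eef_rot: [-1.566, 0.01, -0.048]
ft_force: [-7.4, 4.2, 18.8]
finger_gap: 0.0001
post top 55 [ 0.5783 -0.0701  0.1411]
```

```bash
python3 -m crank '[[[0,0.3,0,0,0,0,1],[0,0.35,0,0,0,0,1]]]';python3 -m crank '[[[0,0.4,0,0,0,0,1],[0,0.4,0,0,0,0,1]]]'; python3 -m crank '[[[0,0.4,0,0,0,0,1],[0,0.4,0,0,0,0,1]]]'; python3 - <<'E'
from plant import bot
from h import *
np.set_printoptions(precision=4,suppress=True)
T=[bot.get_image("top") for _ in range(3)];t=T[0];np.savez("top24.npz",**t);crop(t,245,120,365,240,5,"pics/t24.png")
for t in T:
    P=cloud(t);q=P[(P[...,2]>.098)&(P[...,2]<.18)&(abs(P[...,0]-.58)<.02)&(abs(P[...,1]+.073)<.02)];print("post top",len(q),np.median(q,0), np.percentile(q[:,2],80))
s=bot.get_image("side");np.savez("side24.npz",**s);crop(s,270,150,370,250,6,"pics/s24.png")
o=bot.get_obs();print(o["eef_pos"],o["ft_force"])
E
```

```text
time_s: 33.88
eef_pos: [0.5165, -0.235, 0.2885]
eef_rot: [-1.566, 0.01, -0.047]
ft_force: [-10.1, 4.7, 19.9]
finger_gap: 0.0001
time_s: 34.05
eef_pos: [0.5166, -0.2349, 0.2858]
eef_rot: [-1.566, 0.011, -0.047]
ft_force: [-10.3, 4.7, 22.4]
finger_gap: 0.0001
time_s: 34.22
eef_pos: [0.5167, -0.2349, 0.2838]
eef_rot: [-1.567, 0.011, -0.046]
ft_force: [-11.3, 6.3, 25.8]
finger_gap: 0.0002
post top 56 [ 0.5783 -0.0701  0.1422] 0.14551705583948338
post top 56 [ 0.5784 -0.07    0.1418] 0.14432089666427128
post top 56 [ 0.5775 -0.0701  0.1413] 0.14414435386072055
[ 0.5167 -0.2349  0.2839] [-11.579    6.7082  25.2677]
```

View pics/s24.png

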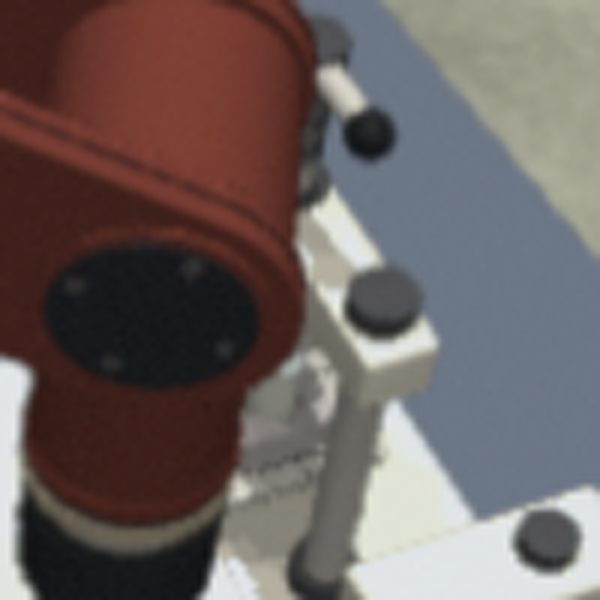

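View pics/t24.png

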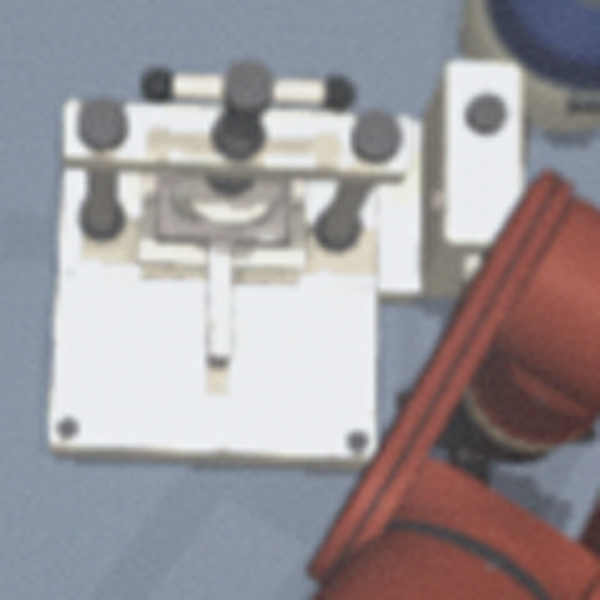

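The handle has gone stiff part-way down: from 14 to 25 N the post height stays at 0.1415, so the saddle no longer rises. That fits home on a pad at about 147 mm. The nest is still centred. I'll add slightly more push, confirm it holds, and hand in.

```bash
python3 -m crank '[[[0,0.45,0,0,0,0,1],[0,0.45,0,0,0,0,1]]]'; python3 - <<'E'
from plant import bot
from h import *
np.set_printoptions(precision=4,suppress=True)
for i in range(10):
    t=bot.get_image("top")
    if i%3==0:
        P=cloud(t);q=P[(P[...,2]>.098)&(P[...,2]<.18)&(abs(P[...,0]-.58)<.02)&(abs(P[...,1]+.073)<.02)]
        o=bot.get_obs();print(round(o["time_s"],2),"post top",np.median(q,0),o["eef_pos"],o["ft_force"])
P=cloud(t)
for n,u,v in (("pad",288,161),):
    print(P[158:164,283:294,2])
E
```

```text
time_s: 34.58
eef_pos: [0.5169, -0.2348, 0.2818]
eef_rot: [-1.568, 0.011, -0.045]
ft_force: [-12.3, 6.4, 27.3]
finger_gap: -0.0002
34.63 post top [ 0.5775 -0.07    0.1416] [ 0.5169 -0.2348  0.2817] [-11.242    6.2008  28.3976]
34.78 post top [ 0.5778 -0.0701  0.1418] [ 0.5169 -0.2348  0.2819] [-11.2634   6.9891  27.3024]
34.93 post top [ 0.5778 -0.07    0.1428] [ 0.5168 -0.2348  0.2819] [-11.2931   5.8033  27.2728]
35.08 post top [ 0.5779 -0.0701  0.1416] [ 0.5169 -0.2348  0.2819] [-12.7054   6.6559  27.1672]
[[0.1557 0.1593 0.1563 0.1561 0.1581 0.1613 0.1656 0.1643 0.1655 0.1612
  0.1594]
 [0.1601 0.1611 0.1566 0.159  0.1539 0.1561 0.1565 0.1581 0.162  0.1573
  0.1579]
 [0.1589 0.1602 0.159  0.1602 0.1557 0.157  0.1579 0.1573 0.1609 0.1584
  0.1581]
 [0.1564 0.1569 0.1584 0.1619 0.1632 0.1618 0.1597 0.1608 0.1576 0.1615
  0.1551]
 [0.116  0.1532 0.1593 0.1588 0.1587 0.1654 0.1607 0.158  0.1577 0.1584
  0.1555]
 [0.0948 0.0981 0.0924 0.1586 0.1631 0.1535 0.1589 0.1565 0.1549 0.1597
  0.1592]]
```

The force holds steady at 27 N. As a cross-check I'll average depth over the fixed saddle strip and nest arm across the saved views, to see absolute lift and stall.

```bash
python3 - <<'E'
from plant import bot
from h import *
np.set_printoptions(precision=4,suppress=True)
T={n:load(f"top{n}.npz") for n in (17,19,20,21,22,23,24)}
for k in range(4): T[f"now{k}"]=bot.get_image("top")
pad0=[]
for n,t in T.items():
    P=cloud(t);x,y,z=P[...,0],P[...,1],P[...,2]
    hi=.11 if n!=17 else .064
    post=(abs(x-.578)<.014)&(abs(y+.0715)<.008); pz=z[post]; pk=pz[pz>np.nanmax(pz)-.010]
    nest=(x>.655)&(x<.67)&(abs(y+.078)<.04)&(z>.062)&(z<.12); 
    sad=(x>.642)&(x<.652)&(((y>-.125)&(y<-.095))|((y<-.035)&(y>-.065)))&(z<.1)
    pad=(x>.65)&(x<.668)&(abs(y+.078)<.022)&(z>.15)&(z<.17)
    shelf=(x>.54)&(x<.62)&(y>.0)&(y<.02)
    print(n,"post",len(pk),np.median(pk),"nest",nest.sum(),np.median(z[nest]),"sad",sad.sum(),np.median(z[sad]),"pad",pad.sum(),z[pad].mean(),"shelf",np.nanmedian(z[shelf]))
o=bot.get_obs();print(o["time_s"],o["eef_pos"],o["ft_force"])
E
```

```text
17 post 33 0.10778555362777098 nest 99 0.06978464741760337 sad 51 0.049103396046527914 pad 75 0.158206649873479 shelf 0.050627323303622296
19 post 32 0.12585400834722993 nest 116 0.08760796570894935 sad 73 0.06567738768875087 pad 72 0.15820594072105656 shelf 0.04986524560676875
20 post 29 0.14140317759133247 nest 113 0.10182497254374812 sad 91 0.08094283670991276 pad 74 0.1582060352100298 shelf 0.049703123512988445
21 post 28 0.13655733992292285 nest 112 0.09731991111043237 sad 89 0.07602449670932576 pad 76 0.15835513323187383 shelf 0.05027879335964869
22 post 32 0.14341241634858237 nest 100 0.10437601759473769 sad 91 0.08353535038607607 pad 74 0.1580994013632208 shelf 0.049840276415082485
23 post 36 0.14250816803269173 nest 102 0.1044627199426742 sad 91 0.08246724487074553 pad 74 0.15858231964920194 shelf 0.049966127511800185
24 post 35 0.14417165496309203 nest 101 0.10406710110192696 sad 92 0.08280322794641237 pad 78 0.15901325394948107 shelf 0.04985591625707819
now0 post 35 0.14430802153856415 nest 100 0.10464307428007891 sad 91 0.08347188771775094 pad 77 0.15810460819305605 shelf 0.05032086458256613
now1 post 32 0.14416938867568552 nest 103 0.10446573745908094 sad 90 0.08285395523750272 pad 74 0.1583409906241931 shelf 0.05032439065160288
now2 post 35 0.1427426052410441 nest 106 0.10426579965420091 sad 93 0.08359969615065066 pad 73 0.15838095124014484 shelf 0.05045421679480189
now3 post 33 0.1434719982558328 nest 102 0.10433085979531354 sad 91 0.08320625955330452 pad 74 0.1583312189930765 shelf 0.05036329799789374
35.2833 [ 0.5169 -0.2348  0.2819] [-11.3282   6.0486  27.2742]
```

The saddle lift is stalled at about 34.5 mm while the force went from 14 to 27 N. Home on the measured pad would need about 35.5 mm, and the depth bias is about 1 mm. I'll hand in while holding.

```bash
python3 - <<'E'
from plant import bot
print(bot.hand_in()); o=bot.get_obs(); print(o["time_s"],o["eef_pos"],o["ft_force"])
E
```

```text
the job is handed in; nothing more can be done
None
the job is handed in; nothing more can be done
```

I loaded both open vials into the nest, slid it onto the saddle under the pad, and pumped until the handle went stiff. The job was handed in at about 35.3 s with the handle still pressed down.

- **Vials:** both stand upright in the pockets. I felt floor contact at 13–17 N when setting each one down.
- **Nest position:** before pumping, its front corners matched the scribed outline within about 1–2 mm in the top and side views. It still looked centred in the top view during the third stroke.
- **Pumping:** two strokes went down to the bottom, or within about 3 mm of it on the second. The third went stiff part-way. Going from 14 N to 27 N, the handle moved down another 13 mm while the saddle stayed at about 34.5 mm of lift, so I take both stoppers as home.
- **Hold:** the push was steady at about 27 N vertically until hand-in.

**Checks that disagreed or could not be made:**
- From the depth image of the pad, I expected about 35.5 mm of lift with the stoppers home, against 34–34.6 mm measured. That gap of about 1 mm is within the camera error.
- I could not see the stoppers directly in the final pose because the arm and pad hid them.
- The force at the first bottom stop briefly read 41 N vertically (about 46 N in total). It was on the fingertips, not the gripper body.

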